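# Hang the parts basket and set the blow-off air valve

### The arm

A 6-joint arm with a two-finger parallel gripper is mounted at the origin on the work surface. World frame = base frame: x ahead of the robot, y to its left, z up, the work surface at z = 0. Lengths are in m, angles in rad, forces in N, time in s.
With the tool pointing down it reaches from about 0.3 to 0.875 m from the base axis. Payload 6.4 kg.
Tool frame: the origin (TCP) lies between the finger pads; the fingertips stand ctrl.tip_reach ahead of it and the grasp point (between the pads) lies 11 mm behind it (ctrl.tip_reach is the distance from the TCP to the fingertips, in m); z points along the fingers, x is the direction in which the jaws open and shut, and the axes are right-handed (so a half turn about z gives the same grasp; the last joint's range is limited). The gripper opens to 85 mm and grips with 20 to 120 N. Pads are 22 mm wide; open, the fingers measure 114 mm over their backs; the gripper's body (76 mm by 85 mm) begins 54 mm behind the grasp point. The pads swing forward as they close: fully open they stand 13 mm farther back than shut.
Start: joints at [1.066, 0.181, 1.607, -0, 1.354, -0.206], TCP at [0.169, 0.55, 0.209] pointing down, gripper open.
Joint ranges: [-2.99, 2.99], [-0.89, 2.07], [0.3, 2.58], [-1.14, 4.28], [0, 2.63], [-3.12, 3.12]. Speed limits (rad/s): [2.57, 2.57, 3.01, 3.14, 3.14, 3.14].

### API

Orientations are given as a unit quaternion [w, x, y, z].
In Python, from bench import telemetry, viewer, ticket, nets, ctrl gives the robot as it stands.
- The arm moves only by the tool step_arm, never from a script. Its argument "plan" is a list of rows, each a list of 2 entries, a list of its own where there are three numbers: the shift along the tool's x, y, z in m, then the turn, a rotation vector about the tool's x, y, z in degrees. A call has 1 to 5 rows; each row is the pose to reach, as a shift and turn from the pose commanded when the call began, along the tool's axes at that moment; what a row does not reach only later rows make up. A row lasts 1/10 s, in which the tool goes at most 50 mm and 8.59 degrees, less where a joint would pass 70% of its speed; a pose out of reach is approached as far as the arm can. A call with a gripper value outside its range is refused whole. "fingers" is the opening in per cent of the stroke, from 0 (shut) to 100 (fully open), set as the call begins (left out, the last holds). The fingers move at their own pace and stop on an object; the grip force is fixed at half the most. Time passes only in rows, so rows that repeat a pose let the fingers close. It gives the time, the measured TCP pose, the force and the opening at its end, in the units of the state.
- telemetry.get_obs(): the state, without advancing time (a new reading comes with each control period).
- viewer.camera(name): name is "scene" or "top" or "wrist"; returns the picture (384x512x3 uint8, red, green, blue); there is no depth.
- viewer.get_calibration(name): a dict with "K" (3x3 intrinsics, pixels), "origin" and "orientation" of the camera in the world. Camera axes: x right, y up, looking along -z (the intrinsics and any distortion apply to the point x, -y, -z); pixel columns grow to the right and rows downward; lengths in m; the calibration is good to about 2 mm. A picture is of the moment at which its call begins: read the wrist's pose just before it. get_calibration takes no time and is no camera call; for the wrist camera it gives the pose at the moment of the call.
- ticket.hand_in(): hands the job in, once; it reports no verdict.
Trained networks look in the newest picture that a camera, given by its name, has taken for a name from the list of things; names that differ only in an ending like _2 or _b are one class to them, and where a whole thing is asked for, a point or a joint stands for the part that bears it (a point fixed in the world has none). Each returns a list of dicts, best first, with "score" (0 to 1); they miss things now and then, are a little off and sometimes report something else, mostly with a low value. They report only what shows in the picture. A call takes as long as a camera call. They do not tell look-alikes from the thing itself.
- nets.boxes_of(thing, camera): "extent" ([left, top, right, bottom] in pixels, round what is visible of it).
The state is a dict: "time_s": time; "q": joint angles; "dq": joint speeds; "joint_efforts": joint torques, N m; "eef_pos": TCP position; "eef_rot": TCP orientation; "wrist_force": force on the tool from outside, world axes, zero at the start; "torque": the same for the moment, N m; "opening": opening from 0.0 (shut) to 1.0 (fully open).
Only numpy, scipy, OpenCV 4.12 (cv2) and the standard library are available. Lean on these libraries where they do the work, as an engineer would, in place of code of your own. Each camera call takes 0.05 s, during which the arm holds its last target.

### The job

Lift the wire basket of machined parts by its handle bar, keep it upright, and hang it by that bar on both prongs of the twin hook of the blow-off stand, letting go of it there. Then take the revolving handle of the valve's handwheel, close the valve clockwise right up to its stop, and back it off exactly two turns. Finish while still gripping that handle: do not let go of it; leave the bin, wrench and jar where they are.

Things in the scene. Friction and masses are not known exactly. Their poses are not given: they have to be found in the camera images.
- basket: Loose steel wire basket, machined parts fixed inside, 0.26 to 0.49 kg, on the bench at the start. 80 mm along x, 120 along y, walls 50 high; origin at the centre of its underside, z up. Rigid handle arched over its middle: 8 mm uprights at y = +-58 and a level bar (8 mm round, along y) with its centreline at z 140.
- basket_bar (a point): Middle of the basket's handle bar, on the bar's centreline, 140 above the basket's underside; the bar (8 mm round, 108 clear between the uprights) runs along this point's y. Grip it here, between the places for the two prongs, fingers closing along its x.
- rack: Fixed steel blow-off stand; x points from hook tips to post, z up, origin on the bench under the hooks' lowest point. Two 8 mm prongs at y = +-42 run from a cross bar (x 100, z 230, highest part, top 236) down to x 0 (centreline z 200), then up to ends at x -26, z 224. 20 mm post at x 100, its nozzle reaching x 72 at z 120; foot plate 150 x 130 x 10 mm.
- rack_seat (a point): Where the middle of the basket's bar lies when hung: midway between the prongs at their lowest point, 208 above the bench. Axes as the stand; the hung bar runs along its y. The basket is wider than the prongs, so it comes in from the front (towards +x here), below them, its bar passing just over the upturned ends (they rise 20 above the seated bar's centre).
- wheel (a joint): Handwheel angle, rad: 0 is closed, against a hard stop; grows as the valve opens, counter-clockwise from above (clockwise closes). One turn is 6.283. Starts partly open (1.8 to 5.0), can open to 21, stays where left; takes 0.12 N m (about 2.5 N at the handle). The wheel does not rise.
- wheel_hub (a point): Centre of the handwheel, on its upright axis, at the height of the rim's centreline, 120 above the bench. Aluminium wheel, rim centreline radius 50, rim 12 thick; on a brass valve fixed to the bench, flat foot plate 120 square. It turns with the wheel: its x points to the handle.
- handle: Black revolving handle on the wheel's rim, upright, 20 mm round and 52 long, spinning freely on its own pin, axis 50 from the wheel's axis. Origin at its lower end, 126 above the bench; top at 178.
- handle_grip (a point): Point on the handle's axis 28 above its lower end (154 above the bench, 28 above the top of the rim); grip it here from above. It goes round the wheel's axis at radius 50; the handle revolves in its seat, so the gripper need not turn.
- bin: Bystander: small yellow open plastic bin, 100 x 130 x 55, loose. Leave alone.
- wrench: Bystander: steel wrench lying on the bench, loose. Leave alone.
- jar: Bystander: grey jar with a dark lid, 56 wide, 75 high, loose. Leave alone.
Not all that is in view belongs to the job. What is shaped like the rack but purple is not meant. What is shaped like the basket but red is not meant.

How it is judged:
On the way, in this order (a step that is already met when the one before it is completed fails the run):
1. the basket hangs by its bar on both prongs of the twin hook, let go (x of basket_bar in the frame of rack_seat between -0.02 and 0.02 m and y of basket_bar in the frame of rack_seat between -0.02 and 0.02 m and z of basket_bar in the frame of rack_seat between -0.012 and 0.012 m and contact force between basket and rack above 1 N and contact force between each of the arm, the fingers and basket below 0.1 N and angle between basket's own z axis and vertical below 0.35 rad), for 0.3 s.
2. the valve is closed to its stop (value of joint wheel below 0.08 rad), for 0.1 s.
At the end, for the whole second after the job is handed in: Wheel still, two turns open from its stop (12.57 +-0.25 rad), fingers gripping its handle (over 2 N, within 35 mm of the grip point); basket hanging on the stand, bar within 20 mm in x and y and 12 mm in height of its seat, upright within 0.35 rad, untouched by the robot (all of step 1 and value of joint wheel between 12.316 and 12.816 rad and velocity of joint wheel between -0.1 and 0.1 rad/s and contact force between the fingers and handle above 2 N and distance between the grasp point and handle_grip below 0.035 m); the arm keeps its last pose, push and grip.
It fails at once if the basket is tipped (angle between basket's own z axis and vertical above 0.8 rad).
It fails at once if the bin is moved more than 30 mm (distance of bin from where it was at the start of the episode above 0.03 m).
It fails at once if the wrench is moved more than 30 mm (distance of wrench from where it was at the start of the episode above 0.03 m).
It fails at once if the jar is moved more than 30 mm (distance of jar from where it was at the start of the episode above 0.03 m).
It also fails if it takes over 72 s, if anything falls off the work surface, if the arm or the gripper's body presses on something with over 40 N, if the wrist force passes 120 N, or if a joint passes its speed limit or range.

## Working session

There is one attempt and no reset: what is moved stays moved. The work goes in short steps, Python scripts to look and compute and a tool call to move; the robot and the scene stay as the last step left them, time stands still between calls to the robot, and variables do not carry over. Pictures are saved under pics/ and viewed, and the job is handed in when it is done.

Besides the shell and the picture viewer there is one more tool, called after "Call:" by a JSON object that holds its "op" and its "data". step_arm: Moves the arm, as the interface text tells. Its arguments: {"type":"object","properties":{"plan":{"type":"array"},"fingers":{"type":"number"}},"required":["plan"]}

```bash
ls; mkdir -p pics; python3 - <<'E'
from bench import telemetry, viewer, ticket, nets, ctrl
import cv2
print(ctrl.tip_reach); print(telemetry.get_obs())
for n in ("scene","top"):
    im=viewer.camera(n); cv2.imwrite(f"pics/{n}0.png",im[:,:,::-1])
    print(n,viewer.get_calibration(n))
    for t in ("basket","rack","wheel","handle","bin","wrench","jar"):
        print(t,[(round(d['score'],2),[round(x) for x in d['extent']]) for d in nets.boxes_of(t,n)][:4])
print(telemetry.get_obs()['time_s'])
E
```

```text
pics
0.008
{'time_s': 0.0, 'q': array([ 1.06569591e+00,  1.81562761e-01,  1.60801758e+00, -4.20612668e-06,
        1.35381172e+00, -2.06304211e-01]), 'dq': array([-0.00062631,  0.00083935,  0.00069297, -0.00035179, -0.00162592,
        0.00011101]), 'joint_efforts': array([-1.41865326e-03, -4.44869936e+01, -3.51334620e+01, -2.95071477e-04,
        9.06798203e-03, -7.74589694e-06]), 'eef_pos': array([0.16895152, 0.54898743, 0.20766736]), 'eef_rot': array([ 3.76677819e-04,  8.04477486e-01,  5.93982462e-01, -8.17057805e-04]), 'wrist_force': array([-0.17600824,  0.02495457, -1.04876717]), 'torque': array([-0.02334898, -0.00214579, -0.01183934]), 'opening': 1.0011382895213066}
scene {'K': array([[359.76056941,   0.        , 258.67812146],
       [  0.        , 359.76056941, 196.74470595],
       [  0.        ,   0.        ,   1.        ]]), 'origin': array([1.21639747, 0.20576446, 1.05112819]), 'orientation': array([0.56126451, 0.18828724, 0.25078343, 0.7659228 ])}
basket [(0.97, [251, 175, 285, 214]), (0.56, [187, 187, 215, 247]), (0.37, [136, 136, 152, 157])]
rack [(0.92, [293, 246, 353
[... 167 characters left out ...]
97, 208, 422, 249])]
jar [(0.6, [136, 135, 150, 160])]
top {'K': array([[367.93330784,   0.        , 249.35925289],
       [  0.        , 367.93330784, 192.99206579],
       [  0.        ,   0.        ,   1.        ]]), 'origin': array([0.34891983, 0.01979894, 1.27028525]), 'orientation': array([-0.70036315, -0.07338187,  0.07379561,  0.70615916])}
basket [(0.76, [284, 156, 321, 200]), (0.75, [230, 211, 270, 242])]
rack [(0.92, [134, 173, 194, 237]), (0.92, [145, 97, 200, 164])]
wheel [(0.96, [341, 216, 377, 250]), (0.38, [132, 170, 195, 233])]
handle [(0.58, [343, 216, 376, 250])]
bin [(0.64, [240, 132, 278, 165])]
wrench [(0.85, [100, 222, 115, 264])]
jar [(0.74, [397, 246, 420, 263])]
0.8
```

```bash
python3 - <<'E'
import cv2
a=cv2.imread("pics/scene0.png");b=cv2.imread("pics/top0.png")
cv2.imwrite("pics/s_big.png",cv2.resize(a[110:350,120:440],(800,600),interpolation=cv2.INTER_CUBIC))
cv2.imwrite("pics/t_big.png",cv2.resize(b[80:320,90:410+20],None,fx=2.35,fy=2.35,interpolation=cv2.INTER_CUBIC))
E
```

```text
(no output)
```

View pics/s_big.png

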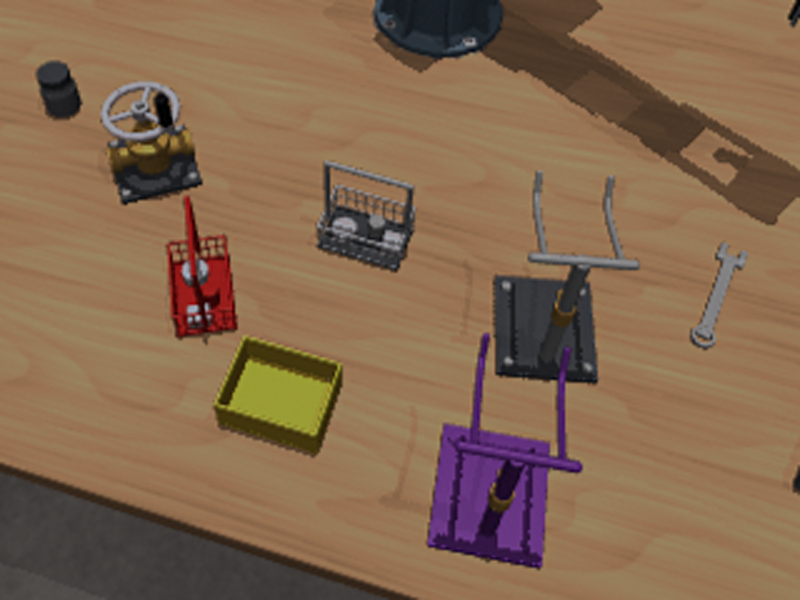

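View pics/t_big.png

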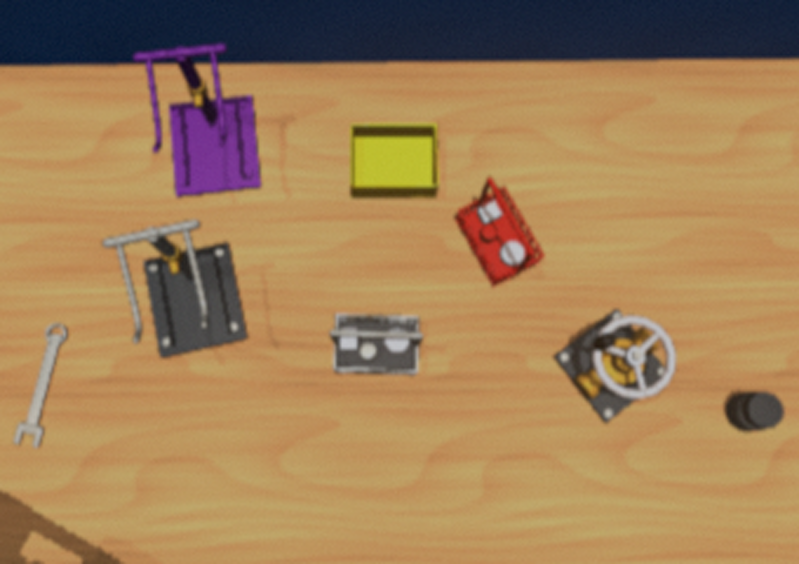

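Candidates: two baskets, steel at top px (250,226) and red at (302,178). The steel one is meant. Two stands, grey at top px (172,203) and purple at (178,140). The grey one is meant. Next I enlarge these for measuring.

```bash
python3 - <<'E'
import cv2,numpy as np
a=cv2.imread("pics/scene0.png");b=cv2.imread("pics/top0.png")
def crop(im,x0,y0,w,h,f,n):
    c=cv2.resize(im[y0:y0+h,x0:x0+w],None,fx=f,fy=f,interpolation=cv2.INTER_CUBIC)
    for i in range(0,w,10):
        cv2.line(c,(i*f,0),(i*f,4 if (x0+i)%50 else 12),(0,0,255),1); 
        if i%20==0: cv2.putText(c,str(x0+i),(i*f,20),0,.35,(0,0,255),1)
    for i in range(0,h,10):
        cv2.line(c,(0,i*f),(4,i*f),(0,0,255),1)
        if i%20==0:cv2.putText(c,str(y0+i),(5,i*f+4),0,.35,(0,0,255),1)
    return c
t=[crop(b,125,165,80,70,5,0),crop(b,225,205,80,70,5,0)]
s=[crop(a,310,170,80,70,5,0),crop(a,240,165,80,70,5,0)]
cv2.imwrite("pics/m1.png",np.vstack([np.hstack(t),np.hstack(s)])[:600])
cv2.imwrite("pics/m1.png",cv2.resize(np.vstack([np.hstack(t),np.hstack(s)]),(686,600)))
w=[crop(b,320,205,80,70,5,0),crop(a,145,135,80,70,5,0)]
cv2.imwrite("pics/m2.png",np.hstack(w))
E
```

```text
(no output)
```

View pics/m1.png

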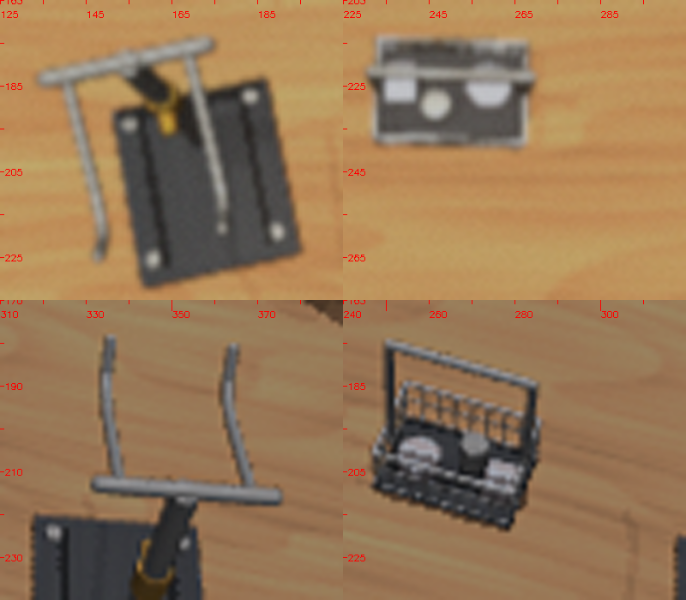

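View pics/m2.png

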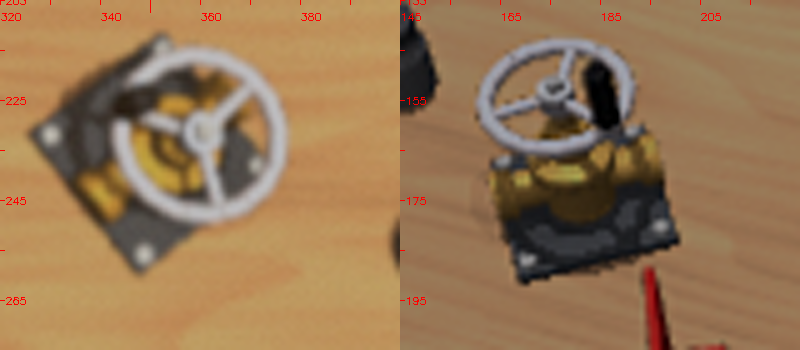

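```bash
cat > h.py <<'E'
import numpy as np, cv2
from scipy.spatial.transform import Rotation as R
from scipy.optimize import least_squares
def proj(cal,P):
    P=np.atleast_2d(P); q=np.array(cal['orientation']); r=R.from_quat(q[[1,2,3,0]])
    c=r.inv().apply(P-cal['origin']); c=c*[1,-1,-1]
    u=c@np.array(cal['K']).T
    return u[:,:2]/u[:,2:]
def ray(cal,uv,z):
    q=np.array(cal['orientation']); r=R.from_quat(q[[1,2,3,0]])
    d=np.linalg.inv(cal['K'])@[uv[0],uv[1],1]; d=r.apply(d*[1,-1,-1])
    o=np.array(cal['origin']); return o+d*(z-o[2])/d[2]
def loc(pose,P):
    x,y,a=pose;P=np.atleast_2d(P);c,s=np.cos(a),np.sin(a)
    return np.c_[x+c*P[:,0]-s*P[:,1],y+s*P[:,0]+c*P[:,1],P[:,2]]
def fit(obs,p0):
    # obs: list of (cal, localpoint, uv)
    f=lambda p:np.concatenate([(proj(c,loc(p,l))[0]-uv) for c,l,uv in obs])
    s=least_squares(f,p0,loss='soft_l1'); return s.x,f(s.x).reshape(-1,2)
E
python3 - <<'E'
from h import *
from bench import viewer
T=viewer.get_calibration("top");S=viewer.get_calibration("scene")
for n,c,uv,z in [("T -end",T,(147.6,224.7),.224),("T +end",T,(176.8,218.4),.224),("T low",T,(148.5,220.5),.2),("T low",T,(176.3,212.8),.2),("Tcross",T,(154.6,179.35),.23),("S end",S,(335.7,179.3),.224),("S end",S,(364.3,181.2),.224),("Scross",S,(353.6,214.3),.23),
 ("Tbar",T,(231.8,223),.14),("Tbar",T,(269.1,223),.14),("Sbar",S,(250.5,175.7),.14),("Sbar",S,(285,184.6),.14),
 ("Thub",T,(360,231.8),.12),("Shub",S,(176,153),.12),("Shandle top",S,(184.6,148.5),.178),("Shandle bot",S,(186.2,159.6),.126),("Thandletop",T,(349,225.2),.178)]:
    print(n,ray(c,uv,z).round(4))
E
```

```text
T -end [0.4802 0.3095 0.224 ]
T +end [0.4976 0.2267 0.224 ]
T low [0.4955 0.3141 0.2   ]
T low [0.5176 0.2335 0.2   ]
Tcross [0.6119 0.294  0.23  ]
S end [0.4983 0.2268 0.224 ]
S end [0.4796 0.309  0.224 ]
Scross [0.6118 0.2956 0.23  ]
Tbar [0.4938 0.0731 0.14  ]
Tbar [ 0.4929 -0.042   0.14  ]
Sbar [ 0.4958 -0.0417  0.14  ]
Sbar [0.4974 0.0763 0.14  ]
Thub [ 0.4655 -0.3267  0.12  ]
Shub [ 0.461  -0.3304  0.12  ]
Shandle top [ 0.4804 -0.2785  0.178 ]
Shandle bot [ 0.4836 -0.28    0.126 ]
Thandletop [ 0.4795 -0.2778  0.178 ]
```

```bash
cat >> h.py <<'E'
def to(pos,yaw):
    from bench import telemetry
    o=telemetry.get_obs(); q=o['eef_rot']; r=R.from_quat(np.array(q)[[1,2,3,0]])
    t=R.from_euler('z',yaw)*R.from_euler('x',np.pi)
    print('t',round(o['time_s'],2),'pos',o['eef_pos'].round(4),'F',o['wrist_force'].round(1),'open',round(o['opening'],3),
     'shift',r.inv().apply(np.array(pos)-o['eef_pos']).round(4),'turn',np.degrees((r.inv()*t).as_rotvec()).round(2))
E
python3 -c "
from h import *
to((.495,.0165,.26),0)"
```

```text
t 0.8 pos [0.1693 0.5495 0.2086] F [ 0.1 -0.2 -0.5] open 0.995 shift [-0.4135  0.4682 -0.0514] turn [-0.   -0.   72.88]
```

Call:
{"op": "step_arm", "data": {"plan": [[[-0.05, 0.056, -0.05], [0, 0, 8]], [[-0.08, 0.09, -0.051], [0, 0, 16]], [[-0.11, 0.126, -0.051], [0, 0, 24]], [[-0.14, 0.16, -0.051], [0, 0, 32]], [[-0.17, 0.195, -0.051], [0, 0, 40]]], "fingers": 100}}

```text
time_s: 1.3
eef_pos: [0.2959, 0.3448, 0.26]
eef_rot: [-0.0, 0.96, 0.281, 0.001]
wrist_force: [1.2, 0.5, -0.1]
opening: 1.001
```

```bash
python3 -c "
from h import *
to((.495,.0165,.26),0)"
```

```text
t 1.3 pos [0.2959 0.3448 0.26  ] F [ 1.2  0.5 -0.1] open 1.001 shift [-0.0092  0.3838 -0.    ] turn [-3.00e-02 -1.00e-01  3.26e+01]
```

Call:
{"op": "step_arm", "data": {"plan": [[[-0.001, 0.05, 0], [0, 0, 8]], [[-0.003, 0.1, 0], [0, 0, 16]], [[-0.005, 0.15, 0], [0, 0, 24]], [[-0.006, 0.2, 0], [0, 0, 30]], [[-0.008, 0.25, 0], [0, 0, 32.6]]]}}

```text
time_s: 1.8
eef_pos: [0.4249, 0.1302, 0.2598]
eef_rot: [-0.0, 1.0, 0.001, 0.001]
wrist_force: [1.1, 0.7, 0.4]
opening: 1.001
```

```bash
python3 -c "
from h import *
to((.495,.0165,.26),0)"
```

```text
t 1.8 pos [0.4249 0.1302 0.2598] F [1.1 0.7 0.4] open 1.001 shift [ 0.0699  0.1137 -0.0002] turn [-0.01 -0.08  0.07]
```

Call:
{"op": "step_arm", "data": {"plan": [[[0.025, 0.04, 0], [0, 0, 0]], [[0.05, 0.08, 0], [0, 0, 0]], [[0.07, 0.114, 0], [0, 0, 0]], [[0.07, 0.114, 0], [0, 0, 0]]]}}

```text
time_s: 2.2
eef_pos: [0.4965, 0.0143, 0.2592]
eef_rot: [0.001, 1.0, -0.0, 0.0]
wrist_force: [-0.2, 1.1, -0.4]
opening: 1.0
```

```bash
python3 - <<'E'
from h import *
from bench import *
to((.495,.0165,.129),0)
C=viewer.get_calibration('wrist');im=viewer.camera('wrist');cv2.imwrite('pics/w1.png',im[:,:,::-1]);print(C)
print(proj(C,[[.495,.0745,.14],[.495,-.0415,.14],[.495,.0165,.14]]))
E
```

```text
t 2.2 pos [0.4965 0.0143 0.2592] F [-0.2  1.1 -0.4] open 1.0 shift [-0.0015 -0.0024  0.1302] turn [ 0.08 -0.03 -0.01]
{'K': array([[283.83865097,   0.        , 255.82608493],
       [  0.        , 283.83865097, 192.65775216],
       [  0.        ,   0.        ,   1.        ]]), 'origin': array([0.49604314, 0.09595587, 0.42484506]), 'orientation': array([ 9.86607912e-01, -1.63109325e-01, -4.19764095e-04, -9.35333755e-07])}
[[254.51044229 119.4253957 ]
 [254.65273971 227.43573051]
 [254.58608924 176.84493846]]
```

View pics/w1.png

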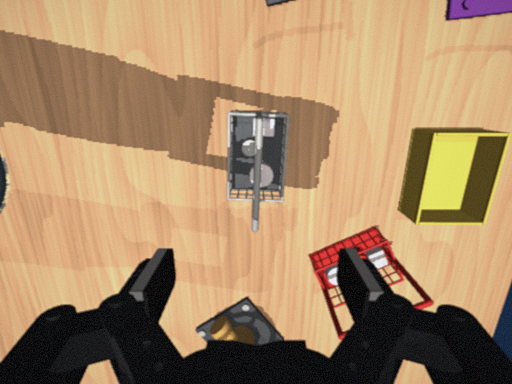

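The wrist view shows the grey wire bar running from (258,117) to (255,228), against a prediction of (254,119) to (254,227). It is the steel basket, off by about 2 mm. Going down.

Call:
{"op": "step_arm", "data": {"plan": [[[0, -0.002, 0.04], [0, 0, 0]], [[0, -0.002, 0.08], [0, 0, 0]], [[0, -0.002, 0.11], [0, 0, 0]], [[0, -0.002, 0.129], [0, 0, 0]], [[0, -0.002, 0.129], [0, 0, 0]]]}}

```text
time_s: 2.75
eef_pos: [0.4916, 0.0222, 0.1275]
eef_rot: [-0.001, 1.0, 0.003, -0.003]
wrist_force: [-1.3, -0.4, 0.2]
opening: 0.998
```

Call:
{"op": "step_arm", "data": {"plan": [[[0, 0, 0], [0, 0, 0]], [[0, 0, 0], [0, 0, 0]], [[0, 0, 0], [0, 0, 0]], [[0, 0, 0], [0, 0, 0]], [[0, 0, 0], [0, 0, 0]]], "fingers": 0}}

```text
time_s: 3.25
eef_pos: [0.4951, 0.0203, 0.131]
eef_rot: [0.0, 1.0, 0.002, 0.001]
wrist_force: [0.2, 0.2, 0.5]
opening: 0.14
```

```bash
python3 - <<'E'
from h import *
from bench import *
to((.495,.0165,.129),0)
E
```

```text
t 3.25 pos [0.4951 0.0203 0.131 ] F [0.2 0.2 0.5] open 0.14 shift [-0.0001  0.0038  0.002 ] turn [ 0.01 -0.07  0.28]
```

Call:
{"op": "step_arm", "data": {"plan": [[[0, 0, 0], [0, 0, 0]], [[0, 0, 0], [0, 0, 0]], [[0, 0, 0], [0, 0, 0]]]}}

```text
time_s: 3.55
eef_pos: [0.4946, 0.0203, 0.1303]
eef_rot: [0.0, 1.0, 0.002, -0.0]
wrist_force: [0.6, -0.4, 0.3]
opening: -0.0
```

Call:
{"op": "step_arm", "data": {"plan": [[[0, 0, -0.015], [0, 0, 0]], [[0, 0, -0.03], [0, 0, 0]], [[0, 0, -0.06], [0, 0, 0]], [[0, 0, -0.09], [0, 0, 0]], [[0, 0, -0.115], [0, 0, 0]]]}}

```text
time_s: 4.05
eef_pos: [0.4949, 0.0203, 0.2469]
eef_rot: [0.0, 1.0, 0.002, 0.0]
wrist_force: [0.7, 0.2, -0.0]
opening: 0.0
```

```bash
python3 - <<'E'
from h import *
from bench import *
to((.495,.0165,.129),0)
for n in ('scene',):
    im=viewer.camera(n);cv2.imwrite('pics/s2.png',cv2.resize(im[100:340,140:440,::-1],None,fx=2.5,fy=2.5))
to((.495,.0165,.129),0)
E
```

```text
t 4.05 pos [0.4949 0.0203 0.2469] F [ 0.7  0.2 -0. ] open 0.0 shift [0.     0.0038 0.1179] turn [ 0.01 -0.05  0.28]
t 4.1 pos [0.497  0.02   0.2513] F [ 1.4 -0.   3.3] open -0.0 shift [-0.003   0.0033  0.1223] turn [ 0.09 -0.42  0.28]
```

View pics/s2.png

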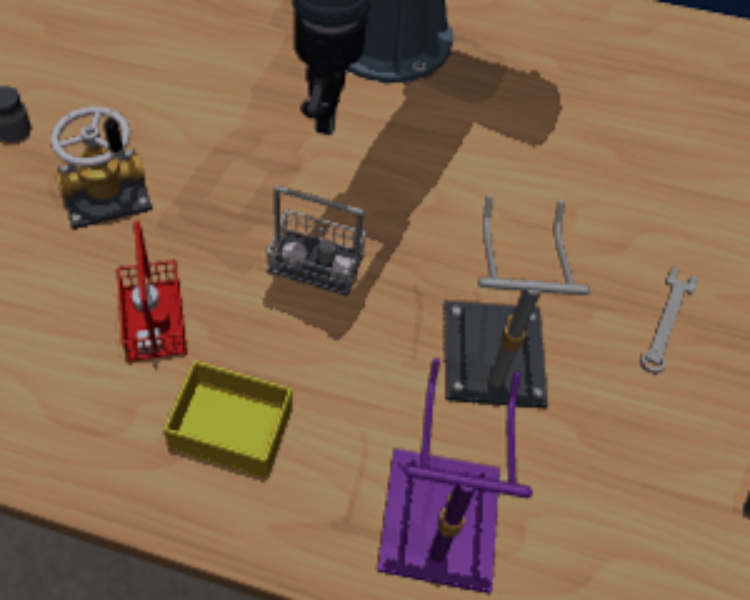

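The grip missed: the opening is 0 and the basket still stands at about (318,240) in the crop. I'll check where the fingers really are relative to the bar.

```bash
python3 - <<'E'
from h import *
from bench import *
T=viewer.get_calibration('top');S=viewer.get_calibration('scene')
o=telemetry.get_obs();r=R.from_quat(o['eef_rot'][[1,2,3,0]])
tip=o['eef_pos']+r.apply([0,0,.008]);print('q',o['q'].round(3),o['eef_pos'])
im={n:viewer.camera(n).copy() for n in('scene','top','wrist')}
W=viewer.get_calibration('wrist')
out=[]
for n,C in(('scene',S),('top',T),('wrist',W)):
    p=proj(C,[tip,o['eef_pos'],[.4965,.0165,.14],[.4965,.0745,.14],[.4965,-.0415,.14]]);print(n,p.round(1))
    x,y=(p[0]).astype(int); x=min(max(x,45),460);y=min(max(y,60),320)
    c=cv2.resize(im[n][y-45:y+65,x-45:x+45],None,fx=5,fy=5,interpolation=cv2.INTER_CUBIC)
    for k,u in enumerate(p): cv2.circle(c,tuple(((u-[x-45,y-45])*5).astype(int).tolist()),4,(0,255,0) if k<2 else (255,0,0),1)
    out.append(c)
cv2.imwrite('pics/chk1.png',cv2.resize(np.hstack(out)[:,:,::-1],(800,326)))
cv2.imwrite('pics/w2.png',im['wrist'][:,:,::-1])
E
```

```text
q [-0.199 -0.037  1.752  0.     1.419 -0.204] [0.49703544 0.01996464 0.25130377]
scene [[269.3 158.9]
 [269.4 157.1]
 [267.4 180. ]
 [284.5 184.3]
 [250.5 175.9]]
top [[249.  217. ]
 [249.  216.6]
 [250.1 222. ]
 [231.4 222.1]
 [268.9 221.8]]
wrist [[259.7 228.9]
 [259.8 234.6]
 [257.6 186.5]
 [258.1 127.4]
 [257.2 238.3]]
```

View pics/chk1.png

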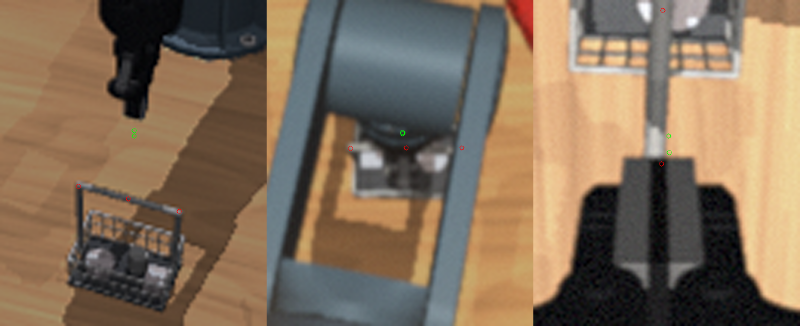

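View pics/w2.png

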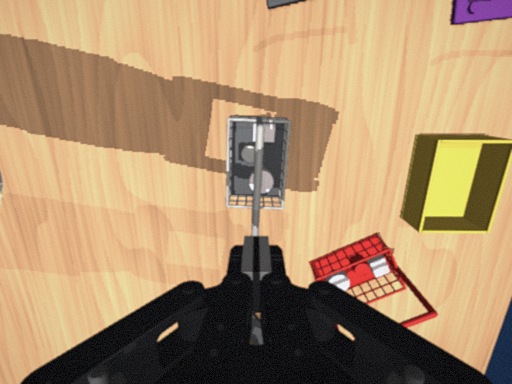

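```bash
python3 - <<'E'
from h import *
from bench import *
S=viewer.get_calibration('scene')
o=telemetry.get_obs();r=R.from_quat(o['eef_rot'][[1,2,3,0]]);print(o['eef_pos'],o['time_s'])
W=viewer.get_calibration('wrist')
im={'wrist':viewer.camera('wrist').copy()}
o2=telemetry.get_obs();print(o2['eef_pos'])
im['scene']=viewer.camera('scene').copy()
tip=o['eef_pos']+r.apply([0,0,.008])
for n,C,b in(('scene',S,(200,110,130,100)),('wrist',W,(180,90,200,150))):
    P=[tip,o['eef_pos'],o['eef_pos']-r.apply([0,0,.011]),[.4965,.0165,.14],[.4965,.0745,.14],[.4965,-.0415,.14]]
    p=proj(C,P);print(n,p.round(1))
    x,y,w,h=b;f=5 if n=='scene' else 4
    c=cv2.resize(im[n][y:y+h,x:x+w],None,fx=f,fy=f,interpolation=cv2.INTER_CUBIC)
    for k,u in enumerate(p): cv2.circle(c,tuple(((u-[x,y]+.5)*f).astype(int).tolist()),3,(0,255,0) if k<3 else (255,0,0),1)
    cv2.imwrite(f'pics/chk2{n}.png',c[:,:,::-1])
E
```

```text
[0.49482575 0.0203298  0.24547942] 4.25
[0.49418627 0.02047448 0.2444598 ]
scene [[269.6 159.7]
 [269.7 157.9]
 [269.8 155.4]
 [267.4 180. ]
 [284.5 184.3]
 [250.5 175.9]]
wrist [[256.3 224.6]
 [256.3 229.9]
 [256.3 237.9]
 [257.6 186.5]
 [258.1 127.4]
 [257.2 238.3]]
```

View pics/chk2scene.png

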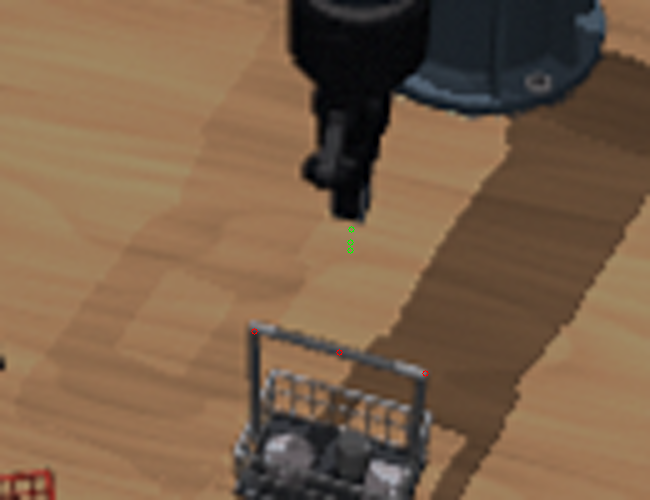

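View pics/chk2wrist.png

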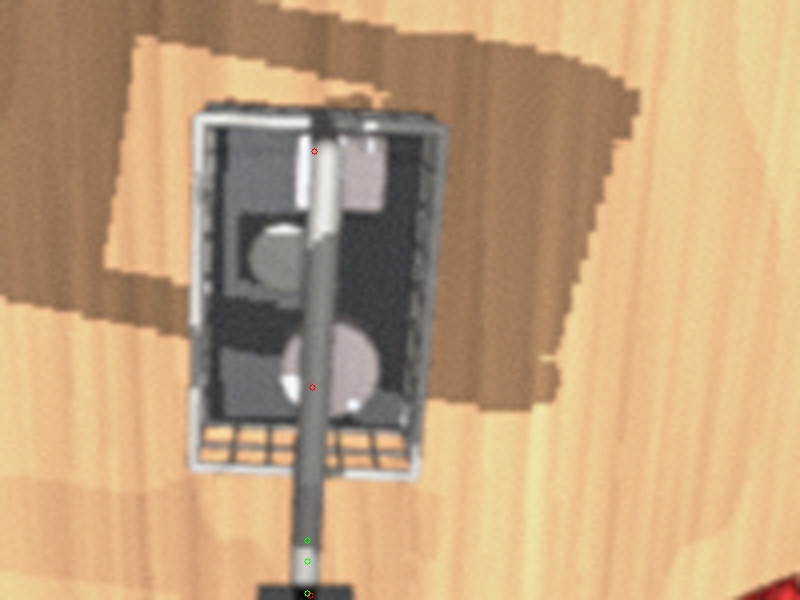

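```bash
python3 - <<'E'
from h import *
from bench import *
print(ctrl.tip_reach,[a for a in dir(ctrl) if a[0]!='_'])
S=viewer.get_calibration('scene');W=viewer.get_calibration('wrist')
o=telemetry.get_obs();r=R.from_quat(o['eef_rot'][[1,2,3,0]]);print(o['eef_pos'].round(4),o['opening'])
for d in(.008,0,-.011,-.02,-.03,-.04):
    P=[o['eef_pos']+r.apply([x,y,d]) for x,y in((0,0),(0,-.011),(0,.011),(.01,0),(.01,-.011))]
    print(d,'S',proj(S,P).round(1).tolist(),'W',proj(W,P[:3]).round(1).tolist())
im=viewer.camera('wrist');print(viewer.get_calibration('wrist')['origin'])
cv2.imwrite('pics/w3.png',cv2.resize(im[200:384,150:360,::-1],None,fx=3.2,fy=3.2))
E
```

```text
0.008 ['MotionError', 'tip_reach']
[0.4939 0.0205 0.244 ] 1.3280945168944236e-05
0.008 S [[269.7, 159.8], [273.2, 160.6], [266.3, 159.0], [268.8, 162.2], [272.3, 163.0]] W [[256.2, 224.6], [256.3, 209.4], [256.2, 239.2]]
0 S [[269.8, 158.0], [273.3, 158.8], [266.3, 157.2], [268.9, 160.4], [272.4, 161.2]] W [[256.3, 229.9], [256.3, 214.1], [256.3, 245.0]]
-0.011 S [[269.9, 155.5], [273.4, 156.4], [266.4, 154.7], [269.0, 157.9], [272.5, 158.7]] W [[256.3, 237.9], [256.3, 221.4], [256.3, 253.8]]
-0.02 S [[270.0, 153.5], [273.5, 154.3], [266.5, 152.7], [269.1, 155.8], [272.6, 156.7]] W [[256.3, 245.3], [256.4, 228.0], [256.3, 261.8]]
-0.03 S [[270.1, 151.2], [273.7, 152.0], [266.5, 150.3], [269.2, 153.5], [272.7, 154.3]] W [[256.4, 254.4], [256.4, 236.2], [256.3, 271.7]]
-0.04 S [[270.2, 148.8], [273.8, 149.6], [266.6, 148.0], [269.3, 151.2], [272.9, 152.0]] W [[256.4, 264.6], [256.4, 245.6], [256.4, 282.8]]
[0.49345291 0.101894   0.40960178]
```

View pics/w3.png

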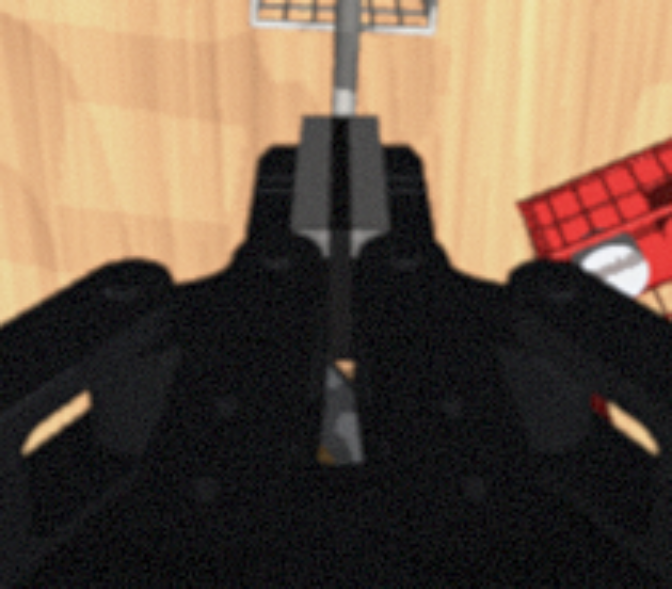

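The visible fingertips sit about 30 mm behind the reported TCP, and the scene and wrist pictures agree on this. The stated figure is 8 mm ahead of it. That explains the miss: the tips passed just above the bar. I'll use a measured tip of TCP − 30 mm, reopen and go about 37 mm lower.

Call:
{"op": "step_arm", "data": {"plan": [[[0, 0, 0], [0, 0, 0]], [[0.002, 0.004, 0], [0, 0, 0]], [[0.002, 0.004, 0], [0, 0, 0]], [[0.002, 0.004, 0.02], [0, 0, 0]], [[0.002, 0.004, 0.05], [0, 0, 0]]], "fingers": 100}}

```text
time_s: 4.9
eef_pos: [0.4984, 0.0159, 0.1965]
eef_rot: [0.0, 1.0, 0.002, 0.002]
wrist_force: [0.6, -0.1, -0.2]
opening: 0.846
```

Call:
{"op": "step_arm", "data": {"plan": [[[0, 0, 0], [0, 0, 0]], [[0, 0, 0.02], [0, 0, 0]], [[0, 0, 0.04], [0, 0, 0]], [[0, 0, 0.05], [0, 0, 0]], [[0, 0, 0.05], [0, 0, 0]]]}}

```text
time_s: 5.4
eef_pos: [0.496, 0.0165, 0.1447]
eef_rot: [-0.0, 1.0, 0.002, -0.001]
wrist_force: [-0.5, 0.0, -0.2]
opening: 1.004
```

```bash
python3 - <<'E'
from h import *
from bench import *
to((.4965,.0165,.094),0)
im=viewer.camera('wrist');cv2.imwrite('pics/w4.png',im[:,:,::-1])
to((.4965,.0165,.094),0)
E
```

```text
t 5.4 pos [0.496  0.0165 0.1447] F [-0.5  0.  -0.2] open 1.004 shift [0.0006 0.     0.0507] turn [-0.02  0.13  0.28]
t 5.45 pos [0.4968 0.0164 0.1457] F [ 0.  -0.9  0.9] open 1.001 shift [-0.0002 -0.0001  0.0517] turn [-0.    0.03  0.28]
```

View pics/w4.png

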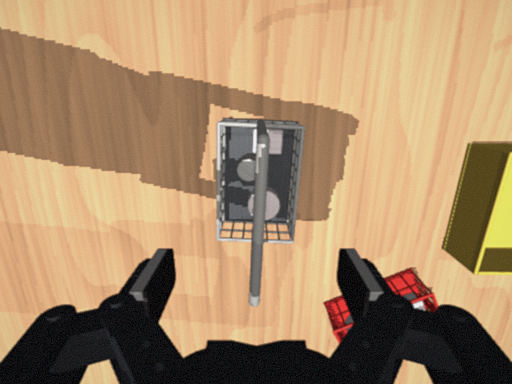

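Call:
{"op": "step_arm", "data": {"plan": [[[0, 0, 0.02], [0, 0, 2]], [[0, 0, 0.04], [0, 0, 2]], [[0, 0, 0.052], [0, 0, 2]], [[0, 0, 0.052], [0, 0, 2]]]}}

```text
time_s: 5.85
eef_pos: [0.496, 0.0165, 0.0926]
eef_rot: [-0.0, 1.0, -0.015, -0.001]
wrist_force: [-0.9, 0.9, -0.1]
opening: 0.996
```

Call:
{"op": "step_arm", "data": {"plan": [[[0, 0, 0], [0, 0, 0]], [[0, 0, 0], [0, 0, 0]], [[0, 0, 0], [0, 0, 0]], [[0, 0, 0], [0, 0, 0]], [[0, 0, 0], [0, 0, 0]]], "fingers": 0}}

```text
time_s: 6.35
eef_pos: [0.4969, 0.0164, 0.0936]
eef_rot: [0.0, 1.0, -0.015, 0.0]
wrist_force: [-1.0, 0.0, 0.3]
opening: 0.145
```

Call:
{"op": "step_arm", "data": {"plan": [[[0, 0, 0], [0, 0, 0]], [[0, 0, 0], [0, 0, 0]], [[0, 0, 0], [0, 0, 0]]]}}

```text
time_s: 6.65
eef_pos: [0.4971, 0.0164, 0.0936]
eef_rot: [-0.0, 1.0, -0.015, 0.0]
wrist_force: [1.4, 1.5, 1.8]
opening: 0.072
```

```bash
python3 - <<'E'
from h import *
from bench import *
to((.4965,.0165,.094),0)
im=viewer.camera('wrist');cv2.imwrite('pics/w5.png',im[:,:,::-1])
E
```

```text
t 6.65 pos [0.4971 0.0164 0.0936] F [1.4 1.5 1.8] open 0.072 shift [-0.0006 -0.0001 -0.0004] turn [-0.   -0.05 -1.72]
```

View pics/w5.png

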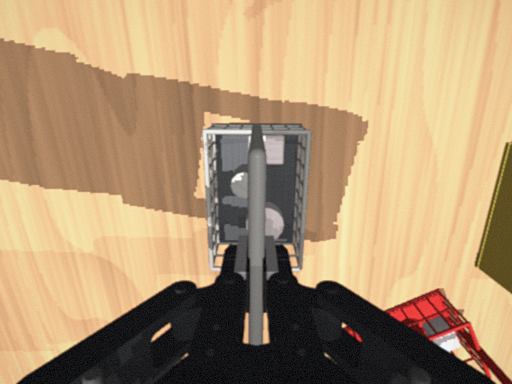

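Gripped (opening 0.072), with the bar between the pads. Lifting.

Call:
{"op": "step_arm", "data": {"plan": [[[0, 0, -0.01], [0, 0, 0]], [[0, 0, -0.03], [0, 0, 0]], [[0, 0, -0.06], [0, 0, 0]], [[0, 0, -0.09], [0, 0, 0]], [[0, 0, -0.107], [0, 0, 0]]]}}

```text
time_s: 7.2
eef_pos: [0.4971, 0.0162, 0.2028]
eef_rot: [0.0, 1.0, -0.015, 0.001]
wrist_force: [0.9, 0.9, -2.4]
opening: 0.069
```

```bash
python3 - <<'E'
from h import *
from bench import *
to((.407,.25,.2),.215)
im=viewer.camera('scene');cv2.imwrite('pics/s3.png',cv2.resize(im[100:340,140:440,::-1],None,fx=2.5,fy=2.5))
to((.407,.25,.2),.215)
E
```

```text
t 7.2 pos [0.4971 0.0162 0.2028] F [ 0.9  0.9 -2.4] open 0.069 shift [-0.097  -0.231   0.0025] turn [  0.05  -0.1  -14.03]
t 7.25 pos [0.4984 0.016  0.2051] F [1.1 0.8 0.3] open 0.069 shift [-0.0983 -0.2312  0.0043] turn [  0.11  -0.29 -14.03]
```

View pics/s3.png

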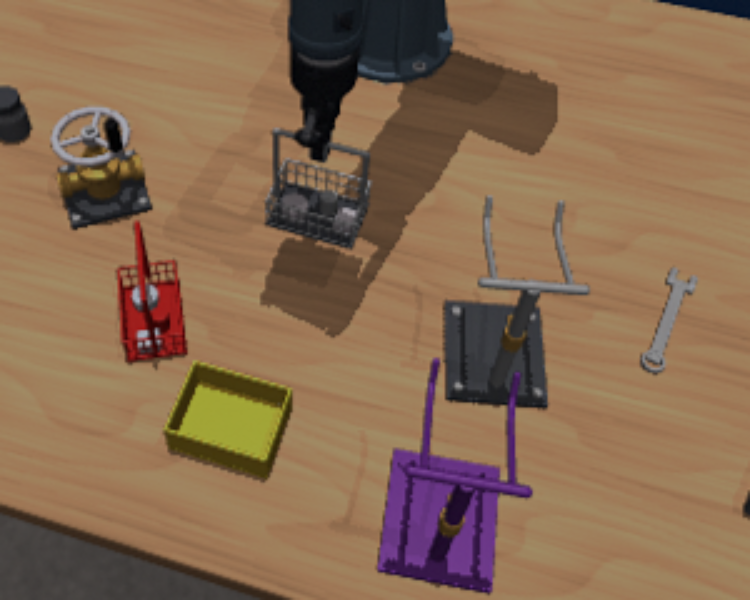

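The basket hangs level from the gripper at crop (318,185). Moving to the front of the grey stand.

Call:
{"op": "step_arm", "data": {"plan": [[[-0.015, -0.01, 0], [0, 0, 0]], [[-0.035, -0.03, 0], [0, 0, -2]], [[-0.055, -0.055, 0], [0, 0, -4]], [[-0.073, -0.085, 0], [0, 0, -6]], [[-0.085, -0.115, 0], [0, 0, -8]]]}}

```text
time_s: 7.75
eef_pos: [0.413, 0.1346, 0.1993]
eef_rot: [0.0, 0.998, 0.055, -0.001]
wrist_force: [-0.2, -0.6, -2.5]
opening: 0.068
```

```bash
python3 - <<'E'
from h import *
to((.407,.25,.2),.215)
E
```

```text
t 7.75 pos [0.413  0.1346 0.1993] F [-0.2 -0.6 -2.5] open 0.068 shift [ 0.0067 -0.1154 -0.0007] turn [-0.01  0.13 -6.  ]
```

Call:
{"op": "step_arm", "data": {"plan": [[[0.002, -0.03, 0], [0, 0, -2]], [[0.004, -0.06, 0], [0, 0, -4]], [[0.006, -0.09, 0], [0, 0, -6]], [[0.007, -0.115, 0], [0, 0, -6]], [[0.007, -0.115, 0], [0, 0, -6]]]}}

```text
time_s: 8.25
eef_pos: [0.4082, 0.2511, 0.1994]
eef_rot: [-0.0, 0.994, 0.109, -0.001]
wrist_force: [-0.1, -0.3, -3.7]
opening: 0.071
```

```bash
python3 - <<'E'
from h import *
from bench import *
to((.5143,.2735,.2),.215)
a=viewer.camera('scene').copy();b=viewer.camera('wrist').copy();c=viewer.camera('top').copy()
to((.5143,.2735,.2),.215)
cv2.imwrite('pics/a1.png',np.hstack([cv2.resize(a[120:270,270:420],(400,400),interpolation=2),cv2.resize(c[150:270,110:230],(400,400),interpolation=2)])[:,:,::-1])
cv2.imwrite('pics/w6.png',b[:,:,::-1])
E
```

```text
t 8.25 pos [0.4082 0.2511 0.1994] F [-0.1 -0.3 -3.7] open 0.071 shift [ 0.1085  0.001  -0.0008] turn [-0.05  0.11  0.14]
t 8.4 pos [0.4089 0.2484 0.1995] F [ 0.7 -0.4 -3. ] open 0.07 shift [ 0.1083 -0.0021 -0.0007] turn [ 0.04  0.1  -0.02]
```

View pics/a1.png

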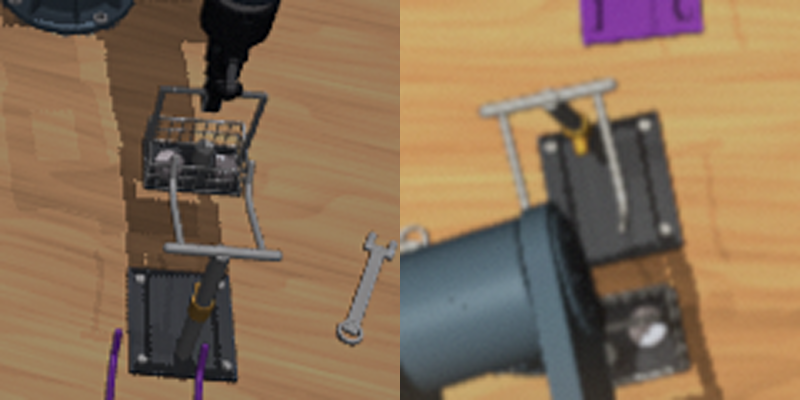

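View pics/w6.png

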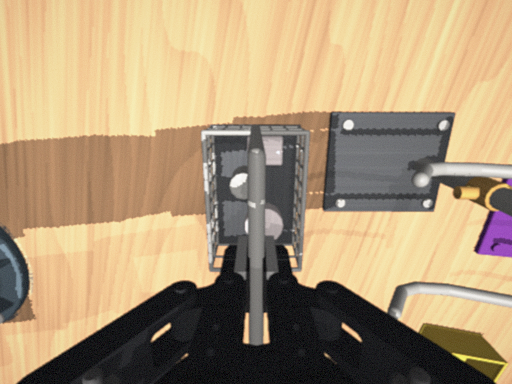

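```bash
python3 - <<'E'
from h import *
from bench import *
W=viewer.get_calibration('wrist')
P=loc((.5143,.2735,.215),[[-.026,.042,.224],[-.026,-.042,.224],[0,.042,.2],[0,-.042,.2]])
print(proj(W,P).round(1))
for p,z in (((421,177),.224),((397,312),.224)): print(ray(W,p,z))
to((.5143,.2735,.2),.215)
E
```

```text
[[417.2 173.8]
 [391.9 307.4]
 [439.3 163.3]
 [413.9 282.9]]
[0.48255133 0.307789   0.224     ]
[0.50214136 0.22434773 0.224     ]
t 8.4 pos [0.4089 0.2484 0.1995] F [ 0.7 -0.4 -3. ] open 0.07 shift [ 0.1083 -0.0021 -0.0007] turn [ 0.04  0.1  -0.02]
```

Call:
{"op": "step_arm", "data": {"plan": [[[0.02, -0.002, 0], [0, 0, 0]], [[0.045, -0.002, 0], [0, 0, 0]], [[0.07, -0.002, 0], [0, 0, 0]], [[0.095, -0.002, 0], [0, 0, 0]], [[0.11, -0.002, 0], [0, 0, 0]]]}}

```text
time_s: 8.9
eef_pos: [0.5184, 0.2729, 0.1999]
eef_rot: [0.0, 0.994, 0.106, -0.0]
wrist_force: [0.1, -0.1, -2.1]
opening: 0.068
```

```bash
python3 - <<'E'
from h import *
from bench import *
to((.516,.273,.1616),.215)
a=viewer.camera('scene').copy();b=viewer.camera('wrist').copy()
to((.516,.273,.1616),.215)
cv2.imwrite('pics/a2.png',np.hstack([cv2.resize(a[120:270,270:420],(400,400),interpolation=2),cv2.resize(b[:,:],None,fx=.78,fy=1.0417)])[:,:,::-1])
E
```

```text
t 8.9 pos [0.5184 0.2729 0.1999] F [ 0.1 -0.1 -2.1] open 0.068 shift [-0.0023 -0.0006  0.0383] turn [ 0.03  0.01 -0.16]
t 9.0 pos [0.5183 0.2729 0.1998] F [ 0.4 -0.4 -3.4] open 0.073 shift [-0.0022 -0.0006  0.0382] turn [ 0.03  0.01 -0.17]
```

View pics/a2.png

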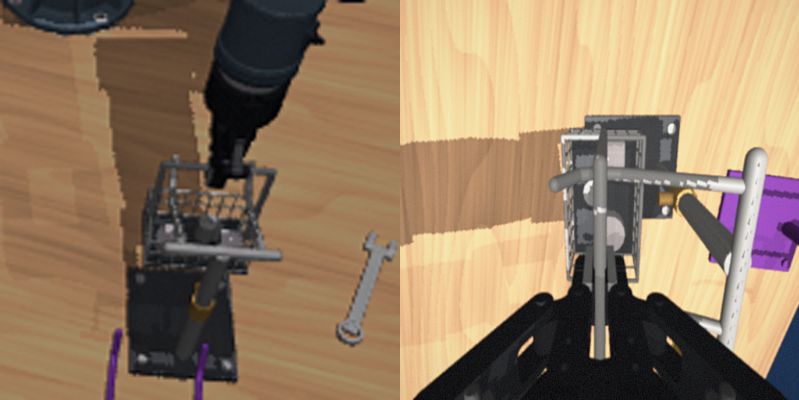

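The bar is past the upturned ends and between the uprights. Lowering onto the hooks.

Call:
{"op": "step_arm", "data": {"plan": [[[-0.002, 0, 0.01], [0, 0, 0]], [[-0.002, 0, 0.02], [0, 0, 0]], [[-0.002, 0, 0.028], [0, 0, 0]], [[-0.002, 0, 0.034], [0, 0, 0]], [[-0.002, 0, 0.036], [0, 0, 0]]]}}

```text
time_s: 9.5
eef_pos: [0.5137, 0.2737, 0.1631]
eef_rot: [0.0, 0.994, 0.107, -0.001]
wrist_force: [-0.2, -0.4, -1.5]
opening: 0.071
```

```bash
python3 - <<'E'
from h import *
from bench import *
to((.516,.273,.1616),.215)
a=viewer.camera('scene').copy();b=viewer.camera('wrist').copy()
to((.516,.273,.1616),.215)
cv2.imwrite('pics/a3.png',np.hstack([cv2.resize(a[120:270,270:420],(400,400),interpolation=2),cv2.resize(b[:,:],None,fx=.78,fy=1.0417)])[:,:,::-1])
E
```

```text
t 9.5 pos [0.5137 0.2737 0.1631] F [-0.2 -0.4 -1.5] open 0.071 shift [0.0021 0.0012 0.0015] turn [ 0.01  0.1  -0.03]
t 9.6 pos [0.5143 0.2739 0.1639] F [ 0.6 -0.1 -3.1] open 0.071 shift [0.0015 0.0013 0.0023] turn [ 0.    0.04 -0.02]
```

View pics/a3.png

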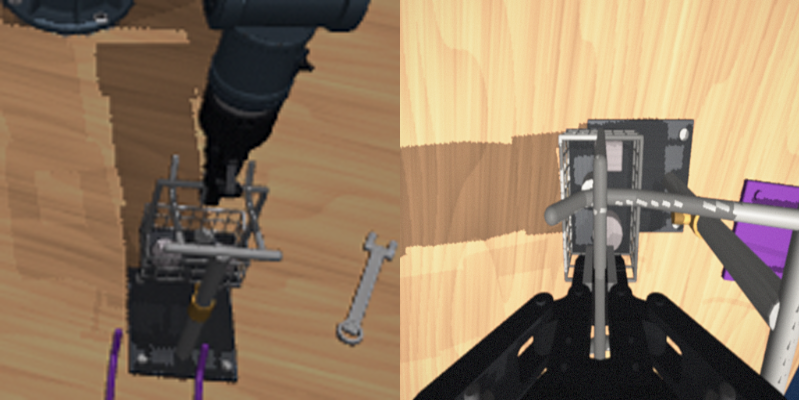

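Call:
{"op": "step_arm", "data": {"plan": [[[0.001, 0, 0.002], [0, 0, 0]], [[0.001, 0, 0.004], [0, 0, 0]], [[0.001, 0, 0.004], [0, 0, 0]]]}}

```text
time_s: 9.9
eef_pos: [0.5163, 0.2744, 0.1616]
eef_rot: [-0.0, 0.994, 0.107, 0.001]
wrist_force: [-1.2, -1.1, 2.3]
opening: 0.07
```

```bash
python3 - <<'E'
from h import *
to((.516,.273,.1616),.215)
E
```

```text
t 9.9 pos [0.5163 0.2744 0.1616] F [-1.2 -1.1  2.3] open 0.07 shift [-0.0006  0.0013 -0.    ] turn [-0.01 -0.11 -0.03]
```

The force flipped to +2.3 N at exactly the expected height, so the basket is seated. Releasing.

Call:
{"op": "step_arm", "data": {"plan": [[[0, 0, 0], [0, 0, 0]], [[0, 0, 0], [0, 0, 0]], [[0, 0, 0], [0, 0, 0]], [[0, 0, 0], [0, 0, 0]], [[0, 0, 0], [0, 0, 0]]], "fingers": 100}}

```text
time_s: 10.4
eef_pos: [0.5156, 0.2741, 0.1602]
eef_rot: [0.0, 0.994, 0.107, -0.0]
wrist_force: [-0.4, -0.8, 0.2]
opening: 0.906
```

Call:
{"op": "step_arm", "data": {"plan": [[[0, 0, 0], [0, 0, 0]], [[0, 0, -0.02], [0, 0, 0]], [[0, 0, -0.05], [0, 0, 0]], [[0, 0, -0.09], [0, 0, 0]], [[0, 0, -0.12], [0, 0, 0]]]}}

```text
time_s: 10.9
eef_pos: [0.516, 0.2742, 0.2827]
eef_rot: [-0.0, 0.994, 0.107, 0.001]
wrist_force: [0.7, 0.9, 0.5]
opening: 1.0
```

```bash
python3 - <<'E'
from h import *
from bench import *
to((.48,-.2785,.28),0)
W=viewer.get_calibration('wrist');b=viewer.camera('wrist').copy();a=viewer.camera('scene').copy()
p=proj(W,loc((.5143,.2735,.215),[[0,.058,.208],[0,-.058,.208]]));print(p)
for u in p: cv2.circle(b,tuple(u.astype(int).tolist()),4,(255,0,0),1)
cv2.imwrite('pics/a4.png',np.hstack([cv2.resize(a[120:270,270:420],(400,400),interpolation=2),cv2.resize(b[:,:],None,fx=.78,fy=1.0417)])[:,:,::-1])
E
```

```text
t 10.9 pos [0.516  0.2742 0.2827] F [0.7 0.9 0.5] open 1.0 shift [-0.1527  0.5324  0.0023] turn [-0.02 -0.1  12.28]
[[254.06226416 127.01396188]
 [254.33796411 250.38042856]]
```

View pics/a4.png

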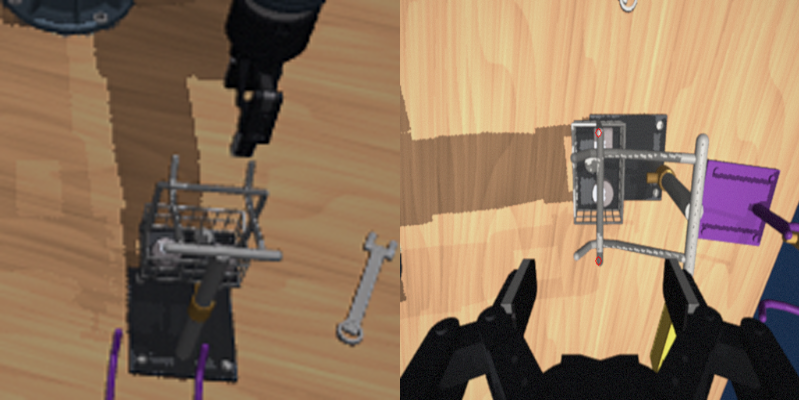

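The basket hangs with its bar ends on the predicted seat points. On to the wheel.

Call:
{"op": "step_arm", "data": {"plan": [[[-0.014, 0.045, 0], [0, 0, 3]], [[-0.028, 0.09, 0], [0, 0, 6]], [[-0.042, 0.136, 0], [0, 0, 9]], [[-0.056, 0.182, 0], [0, 0, 12.3]], [[-0.07, 0.228, 0], [0, 0, 12.3]]]}}

```text
time_s: 11.5
eef_pos: [0.4949, 0.0349, 0.2796]
eef_rot: [-0.0, 1.0, -0.001, -0.0]
wrist_force: [0.2, -0.1, 0.1]
opening: 1.0
```

```bash
python3 - <<'E'
from h import *
to((.48,-.2785,.26),0)
E
```

```text
t 11.5 pos [0.4949 0.0349 0.2796] F [ 0.2 -0.1  0.1] open 1.0 shift [-0.0144  0.3134  0.0196] turn [-0.    0.03 -0.08]
```

Call:
{"op": "step_arm", "data": {"plan": [[[-0.002, 0.048, 0], [0, 0, 0]], [[-0.004, 0.096, 0], [0, 0, 0]], [[-0.007, 0.144, 0], [0, 0, 0]], [[-0.01, 0.192, 0], [0, 0, 0]], [[-0.012, 0.24, 0.01], [0, 0, 0]]]}}

```text
time_s: 12.0
eef_pos: [0.4836, -0.2058, 0.271]
eef_rot: [0.001, 1.0, -0.0, 0.001]
wrist_force: [0.7, -0.0, 1.4]
opening: 0.998
```

Call:
{"op": "step_arm", "data": {"plan": [[[0, 0.03, 0.005], [0, 0, 0]], [[-0.001, 0.05, 0.01], [0, 0, 0]], [[-0.001, 0.05, 0.01], [0, 0, 0]]]}}

```text
time_s: 12.3
eef_pos: [0.4815, -0.2556, 0.2584]
eef_rot: [-0.001, 1.0, -0.002, -0.001]
wrist_force: [0.1, 0.5, 0.6]
opening: 1.003
```

```bash
python3 - <<'E'
from h import *
from bench import *
to((.48,-.2785,.25),0)
W=viewer.get_calibration('wrist');b=viewer.camera('wrist').copy()
print(proj(W,[[.463,-.3285,.12],[.480,-.2785,.178],[.4815,-.2785,.126]]))
print([ (d['score'],d['extent']) for d in nets.boxes_of('handle','wrist')],[ (d['score'],d['extent']) for d in nets.boxes_of('wheel','wrist')])
to((.48,-.2785,.25),0)
cv2.imwrite('pics/w7.png',cv2.resize(b,None,fx=1.5,fy=1.5)[:,:,::-1])
E
```

```text
t 12.3 pos [ 0.4815 -0.2556  0.2584] F [0.1 0.5 0.6] open 1.003 shift [-0.0014  0.0229  0.0083] turn [-0.08  0.14 -0.22]
[[241.0016604  233.80680186]
 [254.8397552  213.99026266]
 [256.43845216 195.73729011]]
[(0.81, [246.8, 189.1, 268.5, 225.0])] [(0.97, [199.5, 188.0, 290.7, 271.9])]
t 12.45 pos [ 0.4825 -0.2527  0.26  ] F [-0.4  0.5 -0.4] open 1.0 shift [-0.0025  0.0258  0.0099] turn [-0.05  0.03 -0.01]
```

View pics/w7.png

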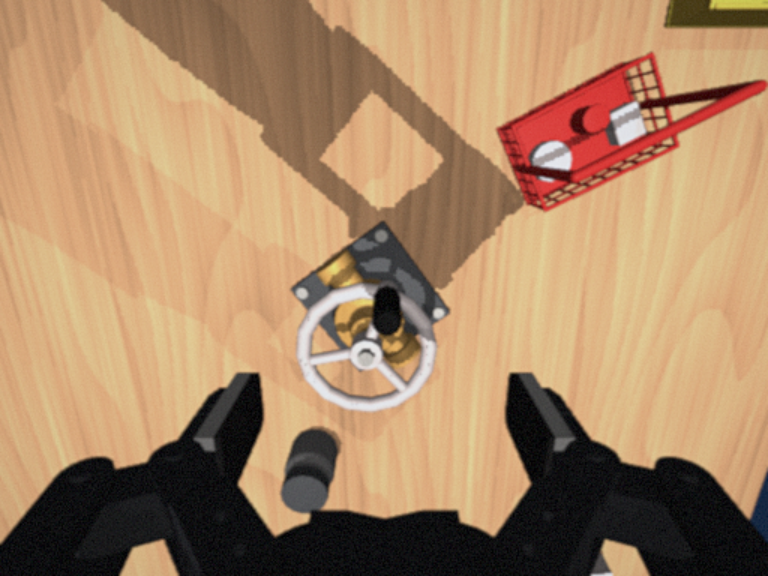

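Call:
{"op": "step_arm", "data": {"plan": [[[-0.001, 0.026, 0], [0, 0, 0]], [[-0.001, 0.026, 0.03], [0, 0, 0]], [[-0.001, 0.026, 0.06], [0, 0, 0]], [[-0.001, 0.026, 0.08], [0, 0, 0]], [[-0.001, 0.026, 0.08], [0, 0, 0]]]}}

```text
time_s: 12.95
eef_pos: [0.4803, -0.2767, 0.1774]
eef_rot: [-0.002, 1.0, 0.001, -0.002]
wrist_force: [0.1, 0.3, 1.1]
opening: 1.001
```

```bash
python3 - <<'E'
from h import *
from bench import *
to((.4815,-.2800,.116),0)
a=viewer.camera('scene').copy();b=viewer.camera('wrist').copy()
to((.4815,-.2800,.116),0)
cv2.imwrite('pics/a5.png',np.hstack([cv2.resize(a[90:210,130:250],(400,400),interpolation=2),cv2.resize(b[:,:],None,fx=.78,fy=1.0417)])[:,:,::-1])
E
```

```text
t 12.95 pos [ 0.4803 -0.2767  0.1774] F [0.1 0.3 1.1] open 1.001 shift [0.0014 0.0036 0.0614] turn [-0.24  0.24  0.08]
t 13.05 pos [ 0.4821 -0.2787  0.1811] F [ 0.5 -0.3 -0.2] open 1.004 shift [-0.0007  0.0013  0.0651] turn [ 0.01 -0.02  0.07]
```

View pics/a5.png

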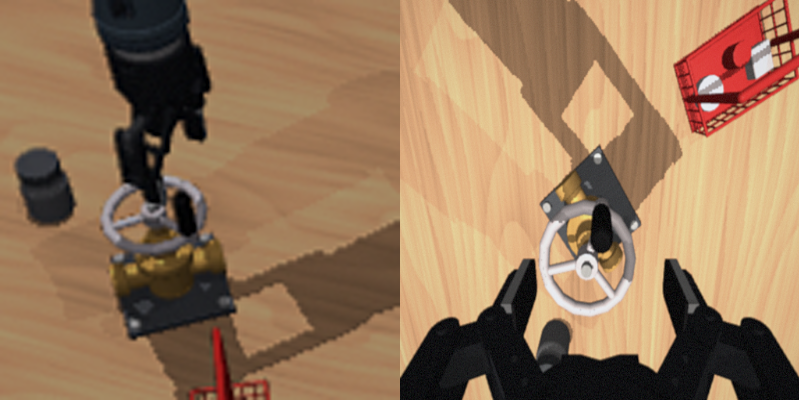

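Call:
{"op": "step_arm", "data": {"plan": [[[0, 0.001, 0.025], [0, 0, 0]], [[0, 0.001, 0.05], [0, 0, 0]], [[0, 0.001, 0.065], [0, 0, 0]], [[0, 0.001, 0.065], [0, 0, 0]], [[0, 0.001, 0.065], [0, 0, 0]]]}}

```text
time_s: 13.55
eef_pos: [0.4824, -0.2809, 0.1166]
eef_rot: [0.0, 1.0, -0.0, 0.001]
wrist_force: [-0.1, 0.2, -0.3]
opening: 0.998
```

```bash
python3 - <<'E'
from h import *
from bench import *
to((.4815,-.2800,.116),0)
a=viewer.camera('scene').copy();b=viewer.camera('wrist').copy()
to((.4815,-.2800,.116),0)
cv2.imwrite('pics/a6.png',np.hstack([cv2.resize(a[90:210,130:250],(400,400),interpolation=2),cv2.resize(b[:,:],None,fx=.78,fy=1.0417)])[:,:,::-1])
E
```

```text
t 13.55 pos [ 0.4824 -0.2809  0.1166] F [-0.1  0.2 -0.3] open 0.998 shift [-0.0009 -0.0009  0.0006] turn [ 0.06 -0.07 -0.  ]
t 13.65 pos [ 0.4826 -0.2814  0.1171] F [-0.5  0.6 -0. ] open 1.001 shift [-0.0011 -0.0014  0.0011] turn [ 0.11 -0.12 -0.01]
```

View pics/a6.png

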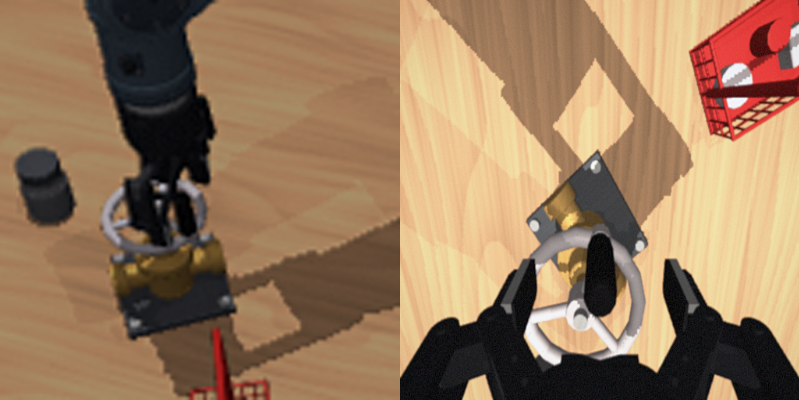

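Handle centred between the pads. Closing.

Call:
{"op": "step_arm", "data": {"plan": [[[0, 0, 0], [0, 0, 0]], [[0, 0, 0], [0, 0, 0]], [[0, 0, 0], [0, 0, 0]], [[0, 0, 0], [0, 0, 0]], [[0, 0, 0], [0, 0, 0]]], "fingers": 0}}

```text
time_s: 14.15
eef_pos: [0.4819, -0.2805, 0.1157]
eef_rot: [0.0, 1.0, -0.0, 0.0]
wrist_force: [0.1, 0.7, 0.9]
opening: 0.216
```

Call:
{"op": "step_arm", "data": {"plan": [[[0, 0, 0], [0, 0, 0]], [[0, 0, 0], [0, 0, 0]], [[0, 0, 0], [0, 0, 0]]]}}

```text
time_s: 14.45
eef_pos: [0.4819, -0.2806, 0.1156]
eef_rot: [0.0, 1.0, -0.0, 0.0]
wrist_force: [-0.6, 1.1, 4.5]
opening: 0.219
```

```bash
python3 - <<'E'
from h import *
from bench import *
to((.4815,-.2800,.116),0)
a=viewer.camera('scene').copy();b=viewer.camera('wrist').copy()
to((.4815,-.2800,.116),0)
cv2.imwrite('pics/a7.png',np.hstack([cv2.resize(a[90:210,130:250],(400,400),interpolation=2),cv2.resize(b[:,:],None,fx=.78,fy=1.0417)])[:,:,::-1])
E
```

```text
t 14.45 pos [ 0.4819 -0.2806  0.1156] F [-0.6  1.1  4.5] open 0.219 shift [-0.0004 -0.0006 -0.0004] turn [ 0.01 -0.03 -0.01]
t 14.55 pos [ 0.4819 -0.2806  0.1156] F [0.3 2.6 5.6] open 0.214 shift [-0.0004 -0.0006 -0.0004] turn [ 0.01 -0.03 -0.02]
```

View pics/a7.png

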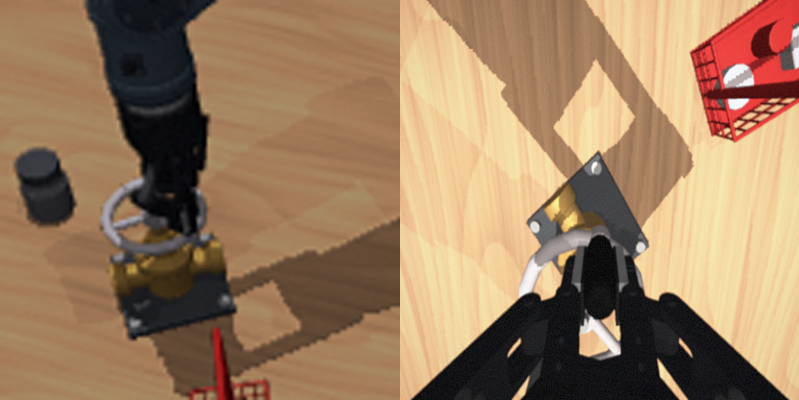

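```bash
cat >> h.py <<'E'
def arc(p0,p1,n,hub=(0,0),Rr=.05,cur=None):
    # rows from angle p0 to p1; tool x=+x, tool y=-y. cur = commanded xy (default on circle)
    c=np.array(cur) if cur is not None else np.array(hub)+Rr*np.array([np.cos(p0),np.sin(p0)])
    ph=np.linspace(p0,p1,n+1)[1:]
    for i in range(0,n,5):
        k=ph[i:i+5]; P=np.array(hub)+Rr*np.c_[np.cos(k),np.sin(k)]-c
        print([[[round(x,4),round(-y,4),0],[0,0,0]] for x,y in P]); c=P[-1]+c
E
python3 - <<'E'
from h import *
arc(1.226,1.226-5,20)
E
```

```text
[[[np.float64(0.0111), np.float64(0.0056), 0], [0, 0, 0]], [[np.float64(0.0205), np.float64(0.0139), 0], [0, 0, 0]], [[np.float64(0.0275), np.float64(0.0241), 0], [0, 0, 0]], [[np.float64(0.0318), np.float64(0.0359), 0], [0, 0, 0]], [[np.float64(0.0331), np.float64(0.0483), 0], [0, 0, 0]]]
[[[np.float64(-0.0019), np.float64(0.0123), 0], [0, 0, 0]], [[np.float64(-0.0067), np.float64(0.0238), 0], [0, 0, 0]], [[np.float64(-0.0142), np.float64(0.0338), 0], [0, 0, 0]], [[np.float64(-0.024), np.float64(0.0415), 0], [0, 0, 0]], [[np.float64(-0.0354), np.float64(0.0466), 0], [0, 0, 0]]]
[[[np.float64(-0.0123), np.float64(0.0021), 0], [0, 0, 0]], [[np.float64(-0.0247), np.float64(0.0012), 0], [0, 0, 0]], [[np.float64(-0.0365), np.float64(-0.0029), 0], [0, 0, 0]], [[np.float64(-0.047), np.float64(-0.0097), 0], [0, 0, 0]], [[np.float64(-0.0554), np.float64(-0.0189), 0], [0, 0, 0]]]
[[[np.float64(-0.0059), np.float64(-0.011), 0], [0, 0, 0]], [[np.float64(-0.0089), np.float64(-0.0231), 0], [0, 0, 0]], [[np.float64(-0.0088), np.float64(-0.0356), 0], [0, 0, 0]], [[np.float64(-0.0056), np.float64(-0.0476), 0], [0, 0, 0]], [[np.float64(0.0004), np.float64(-0.0585), 0], [0, 0, 0]]]
```

Call:
{"op": "step_arm", "data": {"plan": [[[0.011, 0.006, 0], [0, 0, 0]], [[0.02, 0.014, 0], [0, 0, 0]], [[0.027, 0.024, 0], [0, 0, 0]], [[0.032, 0.036, 0], [0, 0, 0]], [[0.033, 0.048, 0], [0, 0, 0]]]}}

```text
time_s: 15.05
eef_pos: [0.5166, -0.3281, 0.1157]
eef_rot: [-0.0, 1.0, 0.0, 0.002]
wrist_force: [4.6, 3.8, 4.4]
opening: 0.219
```

```bash
python3 - <<'E'
from h import *
from bench import *
to((.515,-.3286,.116),0)
b=viewer.camera('wrist').copy()
to((.515,-.3286,.116),0)
cv2.imwrite('pics/w8.png',b[:,:,::-1])
E
```

```text
t 15.05 pos [ 0.5166 -0.3281  0.1157] F [4.6 3.8 4.4] open 0.219 shift [-0.0016  0.0005 -0.0003] turn [-0.03 -0.18  0.03]
t 15.1 pos [ 0.5165 -0.3306  0.1158] F [ 6.8 -0.4 -0.5] open 0.221 shift [-0.0015 -0.002  -0.0002] turn [ 0.1  -0.21 -0.03]
```

View pics/w8.png

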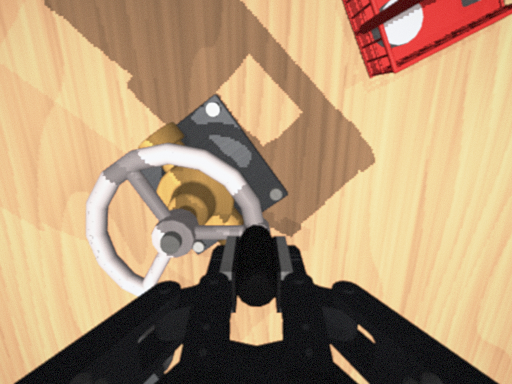

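```bash
sed -i 's/round(x,4),round(-y,4)/float(round(x,3)),float(round(-y,3))/' h.py; python3 - <<'E'
from h import *
h=(.466,-.3287);cur=(.515,-.3286)
for k in range(9):
    a,b=-.45*k,-.45*(k+1); print(b,end=' '); arc(a,b,3,h,.05,cur); 
    cur=np.array(h)+.05*np.array([np.cos(b),np.sin(b)])
E
```

```text
-0.45 [[[0.0, 0.008, 0], [0, 0, 0]], [[-0.001, 0.015, 0], [0, 0, 0]], [[-0.004, 0.022, 0], [0, 0, 0]]]
-0.9 [[[-0.004, 0.006, 0], [0, 0, 0]], [[-0.008, 0.012, 0], [0, 0, 0]], [[-0.014, 0.017, 0], [0, 0, 0]]]
-1.35 [[[-0.006, 0.004, 0], [0, 0, 0]], [[-0.013, 0.007, 0], [0, 0, 0]], [[-0.02, 0.01, 0], [0, 0, 0]]]
-1.8 [[[-0.007, 0.001, 0], [0, 0, 0]], [[-0.015, 0.001, 0], [0, 0, 0]], [[-0.022, -0.0, 0], [0, 0, 0]]]
-2.25 [[[-0.007, -0.002, 0], [0, 0, 0]], [[-0.014, -0.006, 0], [0, 0, 0]], [[-0.02, -0.01, 0], [0, 0, 0]]]
-2.7 [[[-0.005, -0.005, 0], [0, 0, 0]], [[-0.01, -0.011, 0], [0, 0, 0]], [[-0.014, -0.018, 0], [0, 0, 0]]]
-3.15 [[[-0.003, -0.007, 0], [0, 0, 0]], [[-0.004, -0.014, 0], [0, 0, 0]], [[-0.005, -0.022, 0], [0, 0, 0]]]
-3.6 [[[0.001, -0.007, 0], [0, 0, 0]], [[0.002, -0.015, 0], [0, 0, 0]], [[0.005, -0.022, 0], [0, 0, 0]]]
-4.05 [[[0.004, -0.006, 0], [0, 0, 0]], [[0.009, -0.012, 0], [0, 0, 0]], [[0.014, -0.017, 0], [0, 0, 0]]]
```

Call:
{"op": "step_arm", "data": {"plan": [[[0, 0.008, 0], [0, 0, 0]], [[-0.001, 0.015, 0], [0, 0, 0]], [[-0.004, 0.022, 0], [0, 0, 0]]]}}

```text
time_s: 15.4
eef_pos: [0.5112, -0.3509, 0.1157]
eef_rot: [0.0, 1.0, 0.0, 0.001]
wrist_force: [2.5, 2.3, 5.3]
opening: 0.215
```

Call:
{"op": "step_arm", "data": {"plan": [[[-0.004, 0.006, 0], [0, 0, 0]], [[-0.008, 0.012, 0], [0, 0, 0]], [[-0.014, 0.017, 0], [0, 0, 0]]]}}

```text
time_s: 15.7
eef_pos: [0.4965, -0.3683, 0.1156]
eef_rot: [0.0, 1.0, -0.0, 0.0]
wrist_force: [2.7, 0.9, 5.1]
opening: 0.217
```

Call:
{"op": "step_arm", "data": {"plan": [[[-0.006, 0.004, 0], [0, 0, 0]], [[-0.013, 0.007, 0], [0, 0, 0]], [[-0.02, 0.01, 0], [0, 0, 0]]]}}

```text
time_s: 16.0
eef_pos: [0.494, -0.3708, 0.1165]
eef_rot: [-0.003, 1.0, -0.0, 0.018]
wrist_force: [93.7, 24.3, -22.8]
opening: 0.219
```

Hard stop met. Easing the push back now.

Call:
{"op": "step_arm", "data": {"plan": [[[0.014, -0.006, 0], [0, 0, 0]], [[0.014, -0.006, 0], [0, 0, 0]]]}}

```text
time_s: 16.2
eef_pos: [0.4954, -0.3707, 0.1161]
eef_rot: [0.001, 1.0, 0.001, 0.004]
wrist_force: [19.8, 3.6, 0.3]
opening: 0.212
```

```bash
python3 - <<'E'
from h import *
to((.4937,-.3703,.116),0)
E
```

```text
t 16.2 pos [ 0.4954 -0.3707  0.1161] F [19.8  3.6  0.3] open 0.212 shift [-0.0017 -0.0004  0.    ] turn [ 0.1  -0.44  0.11]
```

Call:
{"op": "step_arm", "data": {"plan": [[[0.002, -0.001, 0], [0, 0, 0]], [[0.002, -0.001, 0], [0, 0, 0]], [[0.002, -0.001, 0], [0, 0, 0]]]}}

```text
time_s: 16.5
eef_pos: [0.4955, -0.3707, 0.116]
eef_rot: [0.001, 1.0, -0.0, 0.003]
wrist_force: [15.4, 1.2, 1.8]
opening: 0.215
```

```bash
python3 - <<'E'
from h import *
from bench import *
to((.4937,-.3703,.116),0)
b=viewer.camera('wrist').copy();W=viewer.get_calibration('wrist')
to((.4937,-.3703,.116),0)
hub=(.466,-.3287)
c=b.copy()
for ph in np.arange(0,6.28,.2):
    u=proj(W,[[hub[0]+.05*np.cos(ph),hub[1]+.05*np.sin(ph),.12]])[0];cv2.circle(c,tuple(u.astype(int).tolist()),1,(255,0,0),-1)
cv2.imwrite('pics/w9.png',cv2.resize(c,None,fx=1.5,fy=1.5)[:,:,::-1])
E
```

```text
t 16.5 pos [ 0.4955 -0.3707  0.116 ] F [15.4  1.2  1.8] open 0.215 shift [-0.0018 -0.0004  0.    ] turn [ 0.08 -0.35 -0.  ]
t 16.55 pos [ 0.4955 -0.3707  0.116 ] F [15.2  2.6  1.7] open 0.221 shift [-0.0018 -0.0004  0.    ] turn [ 0.08 -0.35 -0.01]
```

View pics/w9.png

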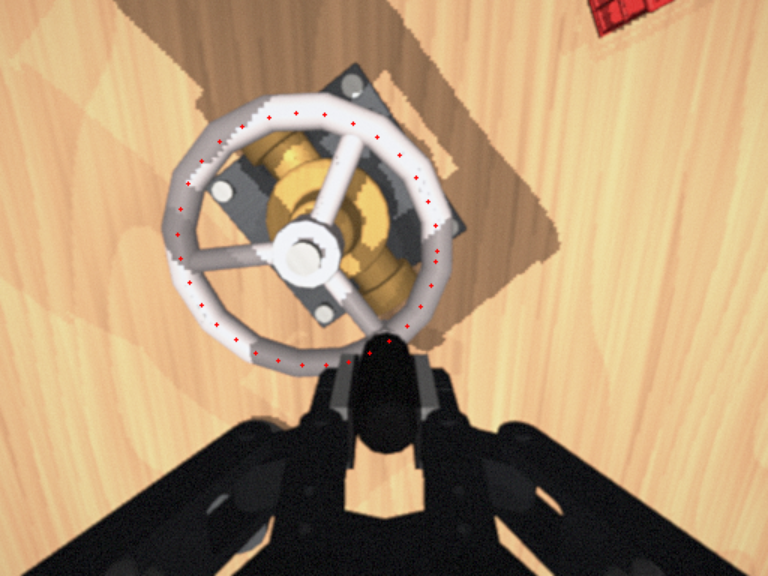

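```bash
python3 - <<'E'
from h import *
from bench import *
W=viewer.get_calibration('wrist')
h=np.array([.466,-.3287])
for u,k in (((353,140),2*np.pi/3),((190,263),-2*np.pi/3),((377,328),0)):
    p=ray(W,np.array(u)/1.5,.12)[:2]-h; a=np.arctan2(p[1],p[0]); print(np.hypot(*p),a, (a-k+np.pi)%(2*np.pi)-np.pi)
o=telemetry.get_obs()['eef_pos'][:2]-h;print(np.arctan2(o[1],o[0]))
E
```

```text
0.0449497240069695 1.155362739643974 -0.939032362749221
0.04694556331551229 -3.0480961936250215 -0.9537010912318262
0.041738270773304574 -0.8864531333016092 -0.8864531333016092
-0.9585317462331122
```

The wheel sits against its stop (spokes give φ = −0.95, about 16 N still pushing on it). Now backing off two turns counter-clockwise.

```bash
python3 - <<'E'
from h import *
h=np.array((.466,-.3287));cur=np.array((.493,-.3706)); p=-1.0
N=45; ph=np.linspace(-1.0,-.95+4*np.pi,N+1)[1:]
for i in range(0,N,5):
    k=ph[i:i+5];D=np.round(h+.05*np.c_[np.cos(k),np.sin(k)]-cur,3)
    print(round(k[-1],2),[[[float(x),float(-y),0],[0,0,0]] for x,y in D]); cur=cur+D[-1]; print(cur.round(4))
E
```

```text
0.4 [[[0.011, -0.009, 0], [0, 0, 0]], [[0.018, -0.021, 0], [0, 0, 0]], [[0.022, -0.034, 0], [0, 0, 0]], [[0.023, -0.048, 0], [0, 0, 0]], [[0.019, -0.061, 0], [0, 0, 0]]]
[ 0.512  -0.3096]
1.8 [[[-0.007, -0.012, 0], [0, 0, 0]], [[-0.017, -0.022, 0], [0, 0, 0]], [[-0.03, -0.028, 0], [0, 0, 0]], [[-0.044, -0.031, 0], [0, 0, 0]], [[-0.058, -0.03, 0], [0, 0, 0]]]
[ 0.454  -0.2796]
3.21 [[[-0.013, 0.006, 0], [0, 0, 0]], [[-0.024, 0.014, 0], [0, 0, 0]], [[-0.032, 0.025, 0], [0, 0, 0]], [[-0.037, 0.038, 0], [0, 0, 0]], [[-0.038, 0.052, 0], [0, 0, 0]]]
[ 0.416  -0.3316]
4.61 [[[0.003, 0.014, 0], [0, 0, 0]], [[0.009, 0.026, 0], [0, 0, 0]], [[0.019, 0.036, 0], [0, 0, 0]], [[0.031, 0.043, 0], [0, 0, 0]], [[0.045, 0.047, 0], [0, 0, 0]]]
[ 0.461  -0.3786]
6.01 [[[0.014, -0.001, 0], [0, 0, 0]], [[0.027, -0.005, 0], [0, 0, 0]], [[0.039, -0.013, 0], [0, 0, 0]], [[0.048, -0.024, 0], [0, 0, 0]], [[0.053, -0.036, 0], [0, 0, 0]]]
[ 0.514  -0.3426]
7.41 [[[0.002, -0.014, 0], [0, 0, 0]], [[-0.0, -0.028, 0], [0, 0, 0]], [[-0.006, -0.041, 0], [0, 0, 0]], [[-0.015, -0.051, 0], [0, 0, 0]], [[-0.027, -0.059, 0], [0, 0, 0]]]
[ 0.487  -0.2836]
8.81 [[[-0.013, -0.004, 0], [0, 0, 0]], [[-0.027, -0.005, 0], [0, 0, 0]], [[-0.04, -0.001, 0], [0, 0, 0]], [[-0.052, 0.006, 0], [0, 0, 0]], [[-0.062, 0.016, 0], [0, 0, 0]]]
[ 0.425  -0.2996]
10.21 [[[-0.006, 0.013, 0], [0, 0, 0]], [[-0.009, 0.027, 0], [0, 0, 0]], [[-0.008, 0.04, 0], [0, 0, 0]], [[-0.003, 0.053, 0], [0, 0, 0]], [[0.006, 0.065, 0], [0, 0, 0]]]
[ 0.431  -0.3646]
11.62 [[[0.011, 0.008, 0], [0, 0, 0]], [[0.024, 0.013, 0], [0, 0, 0]], [[0.038, 0.014, 0], [0, 0, 0]], [[0.052, 0.011, 0], [0, 0, 0]], [[0.064, 0.005, 0], [0, 0, 0]]]
[ 0.495  -0.3696]
```

Call:
{"op": "step_arm", "data": {"plan": [[[0.011, -0.009, 0], [0, 0, 0]], [[0.018, -0.021, 0], [0, 0, 0]], [[0.022, -0.034, 0], [0, 0, 0]], [[0.023, -0.048, 0], [0, 0, 0]], [[0.019, -0.061, 0], [0, 0, 0]]]}}

```text
time_s: 17.05
eef_pos: [0.5124, -0.3107, 0.116]
eef_rot: [0.001, 1.0, -0.0, 0.001]
wrist_force: [4.2, -2.3, 5.6]
opening: 0.219
```

Call:
{"op": "step_arm", "data": {"plan": [[[-0.007, -0.012, 0], [0, 0, 0]], [[-0.017, -0.022, 0], [0, 0, 0]], [[-0.03, -0.028, 0], [0, 0, 0]], [[-0.044, -0.031, 0], [0, 0, 0]], [[-0.058, -0.03, 0], [0, 0, 0]]]}}

```text
time_s: 17.55
eef_pos: [0.4533, -0.2816, 0.116]
eef_rot: [0.002, 1.0, 0.0, 0.001]
wrist_force: [6.7, -12.5, -1.3]
opening: 0.215
```

Call:
{"op": "step_arm", "data": {"plan": [[[-0.013, 0.006, 0], [0, 0, 0]], [[-0.024, 0.014, 0], [0, 0, 0]], [[-0.032, 0.025, 0], [0, 0, 0]], [[-0.037, 0.038, 0], [0, 0, 0]], [[-0.038, 0.052, 0], [0, 0, 0]]]}}

```text
time_s: 18.05
eef_pos: [0.4162, -0.3321, 0.1159]
eef_rot: [0.0, 1.0, -0.001, 0.001]
wrist_force: [12.2, 3.6, 3.6]
opening: 0.213
```

```bash
python3 - <<'E'
from h import *
from bench import *
to((.416,-.3316,.116),0)
b=viewer.camera('wrist').copy()
cv2.imwrite('pics/w10.png',b[:,:,::-1])
E
```

```text
t 18.05 pos [ 0.4162 -0.3321  0.1159] F [12.2  3.6  3.6] open 0.213 shift [-0.0002 -0.0005 -0.0001] turn [ 0.02 -0.16 -0.06]
```

View pics/w10.png

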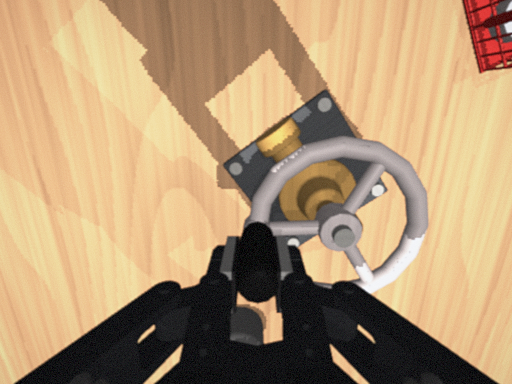

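Call:
{"op": "step_arm", "data": {"plan": [[[0.003, 0.014, 0], [0, 0, 0]], [[0.009, 0.026, 0], [0, 0, 0]], [[0.019, 0.036, 0], [0, 0, 0]], [[0.031, 0.043, 0], [0, 0, 0]], [[0.045, 0.047, 0], [0, 0, 0]]]}}

```text
time_s: 18.6
eef_pos: [0.459, -0.3797, 0.1159]
eef_rot: [0.0, 1.0, -0.001, -0.002]
wrist_force: [-3.2, 3.7, 13.1]
opening: 0.219
```

Call:
{"op": "step_arm", "data": {"plan": [[[0.014, -0.001, 0], [0, 0, 0]], [[0.027, -0.005, 0], [0, 0, 0]], [[0.039, -0.013, 0], [0, 0, 0]], [[0.048, -0.024, 0], [0, 0, 0]], [[0.053, -0.036, 0], [0, 0, 0]]]}}

```text
time_s: 19.1
eef_pos: [0.5141, -0.345, 0.116]
eef_rot: [0.002, 1.0, -0.001, 0.001]
wrist_force: [3.7, -5.6, 5.2]
opening: 0.219
```

Call:
{"op": "step_arm", "data": {"plan": [[[0.002, -0.014, 0], [0, 0, 0]], [[0, -0.028, 0], [0, 0, 0]], [[-0.006, -0.041, 0], [0, 0, 0]], [[-0.015, -0.051, 0], [0, 0, 0]], [[-0.027, -0.059, 0], [0, 0, 0]]]}}

```text
time_s: 19.6
eef_pos: [0.4865, -0.2842, 0.116]
eef_rot: [0.001, 1.0, 0.0, 0.0]
wrist_force: [0.6, -6.3, 5.9]
opening: 0.218
```

```bash
python3 - <<'E'
from h import *
to((.487,-.2836,.116),0)
E
```

```text
t 19.6 pos [ 0.4865 -0.2842  0.116 ] F [ 0.6 -6.3  5.9] open 0.218 shift [ 0.0005 -0.0006 -0.    ] turn [ 0.13 -0.05  0.01]
```

Call:
{"op": "step_arm", "data": {"plan": [[[-0.013, -0.004, 0], [0, 0, 0]], [[-0.027, -0.005, 0], [0, 0, 0]], [[-0.04, -0.001, 0], [0, 0, 0]], [[-0.052, 0.006, 0], [0, 0, 0]], [[-0.062, 0.016, 0], [0, 0, 0]]]}}

```text
time_s: 20.1
eef_pos: [0.4252, -0.3013, 0.116]
eef_rot: [0.002, 1.0, -0.0, 0.002]
wrist_force: [14.7, -5.9, -3.5]
opening: 0.217
```

Call:
{"op": "step_arm", "data": {"plan": [[[-0.006, 0.013, 0], [0, 0, 0]], [[-0.009, 0.027, 0], [0, 0, 0]], [[-0.008, 0.04, 0], [0, 0, 0]], [[-0.003, 0.053, 0], [0, 0, 0]], [[0.006, 0.065, 0], [0, 0, 0]]]}}

```text
time_s: 20.6
eef_pos: [0.4298, -0.3645, 0.1158]
eef_rot: [-0.001, 1.0, -0.0, -0.001]
wrist_force: [3.2, 7.8, 10.4]
opening: 0.217
```

Call:
{"op": "step_arm", "data": {"plan": [[[0.011, 0.008, 0], [0, 0, 0]], [[0.024, 0.013, 0], [0, 0, 0]], [[0.038, 0.014, 0], [0, 0, 0]], [[0.052, 0.011, 0], [0, 0, 0]], [[0.064, 0.005, 0], [0, 0, 0]]]}}

```text
time_s: 21.1
eef_pos: [0.4936, -0.3721, 0.1159]
eef_rot: [0.002, 1.0, -0.001, -0.001]
wrist_force: [-2.7, -2.1, 8.1]
opening: 0.211
```

Call:
{"op": "step_arm", "data": {"plan": [[[0, 0, 0], [0, 0, 0]], [[0, 0, 0], [0, 0, 0]], [[0, 0, 0], [0, 0, 0]], [[0, 0, 0], [0, 0, 0]], [[0, 0, 0], [0, 0, 0]]]}}

```text
time_s: 21.6
eef_pos: [0.4947, -0.3712, 0.116]
eef_rot: [0.001, 1.0, -0.0, 0.001]
wrist_force: [4.5, -2.6, 3.8]
opening: 0.219
```

```bash
python3 - <<'E'
from h import *
from bench import *
to((.495,-.3696,.116),0)
W=viewer.get_calibration('wrist');b=viewer.camera('wrist').copy();a=viewer.camera('scene').copy();c=viewer.camera('top').copy()
h=np.array([.466,-.3287]);o=telemetry.get_obs()['eef_pos'][:2]-h;print(np.arctan2(o[1],o[0]))
cv2.imwrite('pics/w11.png',cv2.resize(b,None,fx=1.5,fy=1.5)[:,:,::-1])
cv2.imwrite('pics/a8.png',np.hstack([cv2.resize(a[100:300,120:420],(480,320)),cv2.resize(c[100:300,90:290],(320,320))])[:,:,::-1])
E
```

```text
t 21.6 pos [ 0.4947 -0.3712  0.116 ] F [ 4.5 -2.6  3.8] open 0.219 shift [ 0.0003 -0.0016  0.    ] turn [ 0.17 -0.09 -0.04]
-0.9766240761270732
```

View pics/w11.png

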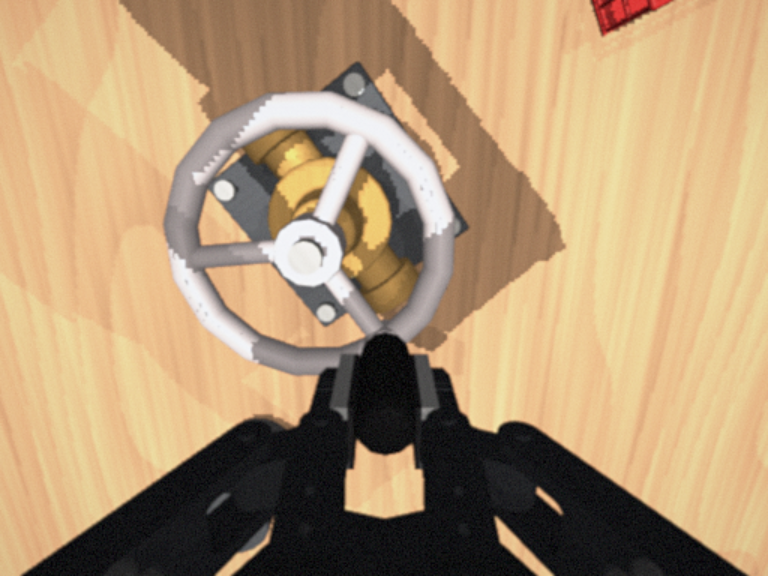

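View pics/a8.png

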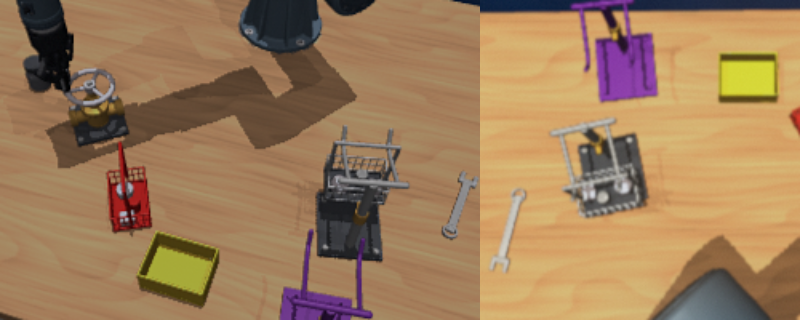

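```bash
python3 - <<'E'
from bench import *
o=telemetry.get_obs();print(o['time_s'],abs(o['dq']).max(),o['opening'],o['wrist_force'])
print(ticket.hand_in())
E
```

```text
21.75 0.0013764694864505966 0.21842437487409025 [ 5.67852631 -3.73610946  3.71480291]
the job is handed in; nothing more can be done
None
```

I hung the steel basket on both prongs of the grey stand and let go of it. I then closed the valve to its stop, backed it off two turns, and handed the job in at 21.75 s still gripping the handle. The hand-in gave no verdict.

**Last checks:**
- **Basket:** it hung upright. In the wrist picture after release the bar ends lay on the predicted seat points, and the final pictures still showed it there.
- **Valve:** the spokes were back within about 0.03 rad of their position at the stop, after two counted counter-clockwise turns.
- **Grip:** the fingers were closed on the handle (opening 0.22), and the arm was still.
- **Bystanders:** the bin and wrench looked undisturbed. The arm partly hid the jar at the end, so I did not fully check it, but nothing came near it.

**What went wrong or disagreed:**
- **First grasp missed.** The fingers closed just above the bar. In the pictures the real fingertips sit about 30 mm behind the reported TCP, while the interface says 8 mm ahead of it. I corrected for this and regripped.
- **Handle height.** I held the handle at a height that keeps the grasp point within 35 mm of the grip point under either value: about 27 mm by the reported TCP, about 11 mm by the pictures.
- **Force at the stop.** The wrist force briefly reached about 97 N, under the 120 N limit. I eased it off at once.

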